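Set up a mock-up for gluing with spacer and weights

ROBOT

A 6-joint arm with a two-finger parallel gripper is mounted at the origin on the work surface. World frame = base frame: x ahead of the robot, y to its left, z up, the work surface at z = 0. Lengths are in mm, angles in rad, forces in N, time in s.
With the tool pointing down it reaches from about 275 to 1000 mm from the base axis. Payload 8.4 kg.
Tool frame: the origin (TCP) lies on the centre line of the jaws, within the pads' length; the fingertips stand 17 mm ahead of it and the grasp point (between the pads) lies 2 mm behind it; z points along the fingers, y is the line along which they close (so a half turn about z gives the same grasp; the last joint's range is limited). The gripper opens to 85 mm and grips with 20 to 120 N. Pads are 22 mm wide; open, the fingers measure 114 mm over their backs; the gripper's body (76 mm by 85 mm) begins 54 mm behind the grasp point. The pads swing forward as they close: fully open they stand 13 mm farther back than shut.
Start: joints at [-0.002, 0.353, 1.633, -0, 1.155, -0.002], TCP at [625.002, -0, 248.281] pointing down, gripper open.
Joint ranges: [-2.63, 2.63], [-0.92, 2.1], [0.06, 2.66], [-1.3, 4.44], [0, 2.69], [-3.02, 3.02]. Speed limits (rad/s): [2.22, 2.22, 2.79, 3.14, 3.14, 3.14].

INTERFACE

Orientations are given as [roll, pitch, yaw] about the fixed x, y, z axes, in that order (R = Rz(yaw) Ry(pitch) Rx(roll)).
In Python, from rig import r, eyes gives the robot as it stands. The module is installed in compiled form; this text tells all that it offers.
- The arm moves only by the shell command python3 -m inch 'ROWS' [FORCE]. ROWS is JSON, a list of rows, each a list of 7 numbers: the shift along the tool's x, y, z in m, then the turn, a rotation vector about the tool's x, y, z in degrees, then the closure, from -1 (fully open) to 1 (shut). In form: [[x, y, z, rx, ry, rz, gripper], ...]. A call has 1 to 8 rows; each row shifts and turns the commanded pose from where the row before left it, along the tool's axes as they then stand; what a row does not reach is not made up. A row lasts 1/10 s, in which the tool goes at most 50 mm and 8.59 degrees, less where a joint would pass 70% of its speed; a pose out of reach is approached as far as the arm can. A call with a gripper value outside its range is refused whole. The fingers move at their own pace and stop on an object; FORCE is the grip in N (left out, the last holds). Time passes only in rows, so rows that do not move let the fingers close. It gives the time, the measured TCP pose, the force, the opening and the grip force at its end, in the units of the state.
- r.sense(): the state, without advancing time (a new reading comes with each control period).
- eyes.grab_frame(name): name is "scene" or "side" or "wrist"; returns a dict with "img" (400x640x3 uint8, blue, green, red), "fx", "fy", "cx", "cy" (pixels), "D" ([k1, k2, p1, p2, k3] as OpenCV has them; the pictures are not rectified), "R" (3x3) and "t" (3): a world point X has camera coordinates R X + t; the wrist camera has in their place "hand_eye" (4x4, takes a point from camera to tool coordinates, whose origin is the TCP and whose axes are the flange's). Camera axes: x right, y down, z forward; pixel columns grow to the right and rows downward; lengths in mm; the calibration is good to about 2 mm. A picture is of the moment at which its call begins: read the wrist's pose just before it. There is no depth.
- r.sign_off(): hands the job in; it is judged then, once.
The state is a dict: "clock": time; "qpos": joint angles; "qvel": joint speeds; "joint_efforts": joint torques, N m; "eef_pos": TCP position; "tcp_rot": TCP orientation; "contact_force": force on the tool from outside, world axes, zero at the start; "wrist_torque": the same for the moment, N m; "opening": opening from 0.0 (shut) to 1.0 (fully open); "grasp_force": force on a finger pad.
Only numpy, scipy, OpenCV 4.12 (cv2) and the standard library are available. Lean on these libraries where they do the work, as an engineer would, in place of code of your own. Each camera call takes 0.05 s, during which the arm holds its last target. There are 200 camera calls.

TASK

Set up the mock-up for gluing: lay the dark wooden spacer block squarely across the middle of the plywood base plate, stand the white drum close up against it on the side of the yellow-taped end, and the green housing close up against its other side, with a long face to the spacer, all three in line along the middle of the plate. Only when all three stand there, set the round brass weight centrally on top of the drum and the rectangular steel weight centrally on top of the housing. Leave the roll of tape, the paint pot and the pale offcut where they are.

Things in the scene. Friction and masses are not known exactly. Their poses are not given: they have to be found in the camera images.
- base: Pale plywood base plate, 100 (x) x 200 (y) x 10 mm, stuck to the bench (does not move), lying at any angle. Origin: centre of its underside, z up; its top is 10 mm above the origin. Its own +y runs along its length to the end that has a 22 mm wide strip of yellow masking tape across it; faint pencil lines cross at its middle.
- spacer: Dark brown hardwood spacer block, 60 (x) x 40 (y) x 38 mm high, loose, about 70 g. Origin: centre of its underside, z up. Its place: centred on the plate, its 60 mm length across the plate (spacer x parallel to plate x), so that its two 60 mm long side faces look to the plate's two ends.
- drum: White drum standing upright, loose, about 120 g: foot flange 56 mm across and 6 mm high, above it a 46 mm body up to 50 mm height with a flat top (small black bore drawn in the centre). Origin: centre of its underside, z up the axis. Touching the spacer, its axis is 48 mm from the spacer's centre.
- housing: Pale green painted box-shaped gear housing, loose, about 130 g, 56 (x) x 44 (y) x 50 mm high, flat top with four screw heads, a dark round bore drawn on each of its two 56 mm long faces. Origin: centre of its underside, z up. Placed with a long face to the spacer (housing x parallel to plate x) and touching it, its centre is 42 mm from the spacer's centre.
- brass_weight: Round brass weight, loose, about 400 g: cylinder 46 mm across and 28 mm high, with a small knob on top (16 mm across, up to 44 mm height). Origin: centre of its underside, z up.
- steel_weight: Bright rectangular steel weight with four small dark holes on top, loose, about 420 g, 50 (x) x 40 (y) x 30 mm high. Origin: centre of its underside, z up.
- tape_roll: Roll of yellow masking tape lying flat, 60 mm across, 22 mm high. Origin: centre of its underside. Not part of the job: leave it.
- paint_pot: Small clear pot of blue paint with a white lid, 54 mm across, 46 mm high. Origin: centre of its underside. Not part of the job: leave it.
- offcut: Pale wooden offcut, 54 (x) x 34 (y) x 20 mm high, lower and lighter in colour than the spacer. Origin: centre of its underside. Not part of the job: leave it.
Mind the look-alikes: they are no part of the job. What is shaped like the drum but purple or red is not meant.

How it is judged:
By the outcome, as a careful person would: the job done as asked, in the order asked, and still so for the second after the job is handed in, with the robot touching nothing.
It also fails if it takes over 144 s, if anything falls off the work surface, if the arm or the gripper's body presses on something with over 40 N, if the wrist force passes 120 N, or if a joint passes its speed limit or range.

## Working session

There is one attempt and no reset: what is moved stays moved. The work goes in short steps, Python scripts to look and compute and a shell command to move; the robot and the scene stay as the last step left them, time stands still between calls to the robot, and variables do not carry over. Pictures are saved under pics/ and viewed, at most 14 in all, crops included, and the job is handed in when it is done.

```bash
mkdir -p pics
python3 - <<'E'
from rig import r, eyes
import cv2, numpy as np, pickle
print(r.sense())
d={}
for n in ("scene","side","wrist"):
    f=eyes.grab_frame(n); d[n]=f; cv2.imwrite(f"pics/{n}0.png",f["img"])
    print(n,{k:np.round(v,3).tolist() for k,v in f.items() if k!="img"})
pickle.dump(d,open("f0.pkl","wb"))
E
```

```text
{'clock': 0.0, 'qpos': array([-2.41457404e-03,  3.53638076e-01,  1.63417601e+00,  1.39068537e-05,
        1.15520586e+00, -2.41668318e-03]), 'qvel': array([ 2.06033314e-03, -1.51933452e-06, -1.77482692e-03, -2.28208543e-03,
       -1.17328782e-03,  1.62459308e-03]), 'joint_efforts': array([-2.03471049e-03, -6.05236173e+01, -3.42063046e+01, -2.62302356e-04,
        9.48130677e-03,  3.61521288e-06]), 'eef_pos': array([ 6.24521738e+02, -3.80861470e-03,  2.47550042e+02]), 'tcp_rot': array([-3.14016539e+00, -1.61643431e-05,  1.57079280e+00]), 'contact_force': array([0.6886762 , 0.43002592, 0.58159657]), 'wrist_torque': array([ 0.01242183, -0.00533784,  0.0241621 ]), 'grasp_force': 0.0, 'opening': 1.001188547730128}
scene {'fx': 480.504, 'fy': 480.504, 'cx': 322.534, 'cy': 207.178, 'D': [-0.063, 0.0, 0.0, 0.0, 0.0], 'R': [[-0.529, 0.848, -0.015], [0.679, 0.413, -0.607], [-0.509, -0.331, -0.795]], 't': [237.482, -315.504, 1522.369]}
side {'fx': 485.792, 'fy': 485.792, 'cx': 320.081, 'cy': 198.034, 'D': [-0.068, 0.0, 0.0, 0.0, 0.0], 'R': [[0.848, -0.53, 0.017], [-0.344, -0.575, -0.742], [0.403, 0.624, -0.67]], 't': [-392.983, 215.995, 1225.802]}
wrist {'fx': 352.7, 'fy': 352.7, 'cx': 318.031, 'cy': 195.681, 'D': [-0.07, 0.0, 0.0, 0.0, 0.0], 'hand_eye': [[-0.001, -0.952, -0.307, 79.042], [1.0, -0.001, -0.0, 0.239], [-0.0, -0.307, 0.952, -125.036], [0.0, 0.0, 0.0, 1.0]]}
```

View pictures.

View pics/scene0.png

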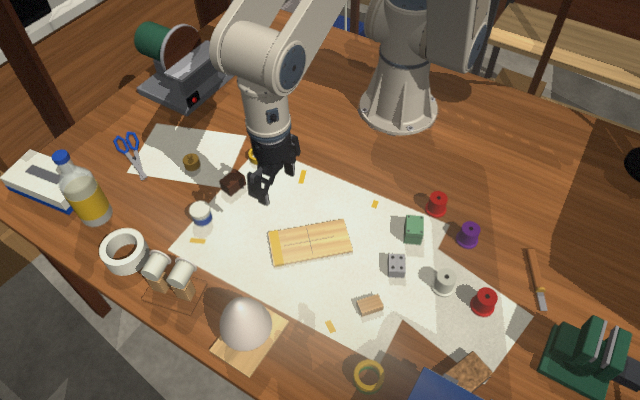

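View pics/side0.png

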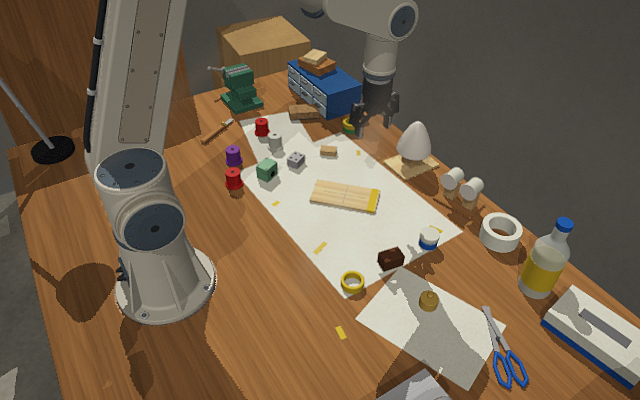

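View pics/wrist0.png

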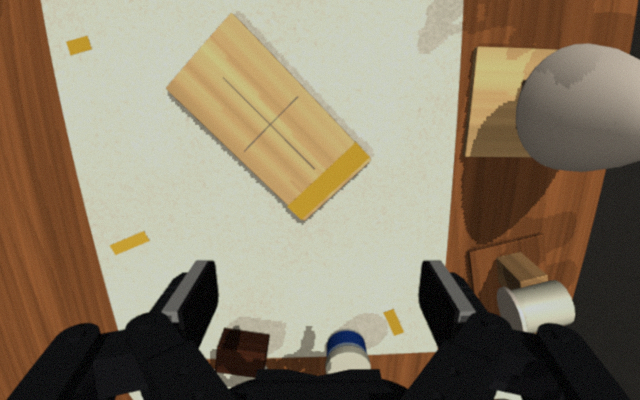

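```bash
cat > h.py <<'E'
import numpy as np, cv2
from scipy.spatial.transform import Rotation as Ro
def tool(s):
    return Ro.from_euler("xyz",s["tcp_rot"]).as_matrix(), np.array(s["eef_pos"])
def campose(f,s=None):
    """camera->world R, origin"""
    if "hand_eye" in f:
        Rt,p=tool(s); H=np.array(f["hand_eye"]); return Rt@H[:3,:3], Rt@H[:3,3]+p
    R=np.array(f["R"]); return R.T, -R.T@np.array(f["t"])
def K(f): return np.array([[f["fx"],0,f["cx"]],[0,f["fy"],f["cy"]],[0,0,1]])
def onplane(f,uv,z,s=None):
    uv=np.asarray(uv,float).reshape(-1,1,2)
    n=cv2.undistortPoints(uv,K(f),np.array(f["D"],float))[:,0]
    R,o=campose(f,s); d=np.c_[n,np.ones(len(n))]@R.T
    return o+d*((z-o[2])/d[:,2])[:,None]
def proj(f,X,s=None):
    R,o=campose(f,s)
    return cv2.projectPoints(np.asarray(X,float).reshape(-1,1,3),cv2.Rodrigues(R.T)[0],-R.T@o,K(f),np.array(f["D"],float))[0][:,0]
def shift(s,target,yaw_y=None):
    """tool-frame shift (m) to target xyz, and turn about tool z (deg) so that jaw line (tool y) is at world angle yaw_y (mod 180)"""
    Rt,p=tool(s); d=Rt.T@(np.array(target)-p)/1000
    if yaw_y is None: return d,None
    cur=np.degrees(np.arctan2(Rt[1,1],Rt[0,1])); t=(yaw_y-cur+90)%180-90
    return d,-t   # tool z is down
E
python3 - <<'E'
import pickle,numpy as np
from h import *
from rig import r
d=pickle.load(open("f0.pkl","rb")); s=r.sense()
c=onplane(d["wrist"],[(234,13),(167,89),(303,221),(371,157),(271,124)],10,s); print("plate",c.round(1).tolist(), c[:4].mean(0))
v=c[2]+c[3]-c[0]-c[1]; print("ang +y",np.degrees(np.arctan2(v[1],v[0])))
for n,z,a,b in [("spacer",19,(233,181),(391,259)),("drum",25,(445,281),(275,142)),("housing",25,(414,229),(267,170)),("steel",15,(397,265),(296,159)),("brass",20,(191,161),(428,299)),("pot",23,(201,212),(428,238)),("offcut",10,(370,304),(328,151)),("plate",10,(310,242),(345,196))]:
    print(n,onplane(d["scene"],a,z)[0].round(),onplane(d["side"],b,z)[0].round())
print("tape",onplane(d["side"],(352,282),11))
E
```

```text
plate [[545.2, 143.6, 10.0], [473.1, 74.6, 10.0], [607.9, -67.4, 10.0], [680.0, 4.6, 10.0], [576.7, 38.8, 10.0]] [576.53381655  38.84027918  10.        ]
ang +y -46.18189661407299
spacer [ 524. -244.   19.] [ 530. -245.   19.]
drum [512. 377.  25.] [512. 367.  25.]
housing [415. 251.  25.] [419. 246.  25.]
steel [525. 260.  15.] [532. 260.  15.]
brass [ 528. -394.   20.] [ 527. -395.   20.]
pot [ 654. -247.   23.] [ 661. -241.   23.]
offcut [648. 253.  10.] [650. 249.  10.]
plate [576.  43.  10.] [572.  31.  10.]
tape [[ 402.82049315 -249.00798031   11.        ]]
```

```bash
cat > look.py <<'E'
import sys,cv2,pickle
from rig import r,eyes
s=r.sense(); f=eyes.grab_frame("wrist"); pickle.dump((f,s),open(sys.argv[1]+".pkl","wb")); cv2.imwrite(f"pics/{sys.argv[1]}.png",f["img"])
E
python3 -m inch '[[-0.043,-0.0195,0.0055,0,0,0,-1],[-0.043,-0.0195,0.0055,0,0,0,-1],[-0.043,-0.0195,0.0055,0,0,0,-1],[-0.043,-0.0195,0.0055,0,0,0,-1],[-0.043,-0.0195,0.0055,0,0,0,-1],[0,0,0,0,0,0,-1],[0,0,0,0,0,0,-1]]' 40; python3 look.py w1
```

```text
clock: 0.85
eef_pos: [527.0, -215.8, 220.6]
tcp_rot: [-3.141, -0.0, 1.568]
contact_force: [0.6, -0.1, -0.6]
opening: 0.998
grasp_force: 0.0
```

View pics/w1.png

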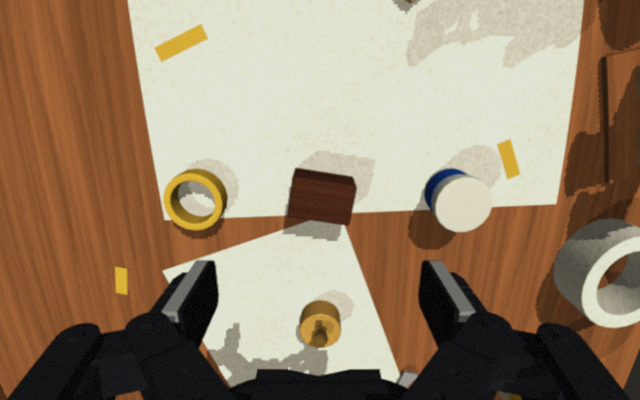

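Run:
```python
import pickle,numpy as np,cv2
from h import *
f,s=pickle.load(open("w1.pkl","rb")); im=f["img"]
c=im[150:245,265:380]; cv2.imwrite("pics/c1.png",cv2.resize(c,None,fx=6,fy=6,interpolation=cv2.INTER_NEAREST))
for v in range(164,230,4): print(v,im[v,320].tolist(),im[v,300].tolist())
```

```text
164 [174, 199, 203] [184, 204, 210]
168 [181, 203, 208] [98, 115, 124]
172 [45, 57, 73] [15, 24, 47]
176 [16, 28, 50] [10, 22, 47]
180 [14, 26, 54] [22, 39, 75]
184 [22, 39, 73] [26, 44, 80]
188 [28, 46, 80] [23, 40, 77]
192 [25, 41, 77] [23, 34, 70]
196 [27, 40, 76] [26, 40, 74]
200 [22, 34, 69] [31, 43, 75]
204 [23, 37, 73] [17, 31, 67]
208 [23, 36, 72] [21, 34, 65]
212 [18, 32, 63] [24, 40, 68]
216 [24, 36, 72] [25, 38, 71]
220 [33, 47, 75] [25, 47, 78]
224 [128, 146, 153] [109, 128, 135]
228 [123, 141, 144] [125, 142, 145]
```

View pics/c1.png

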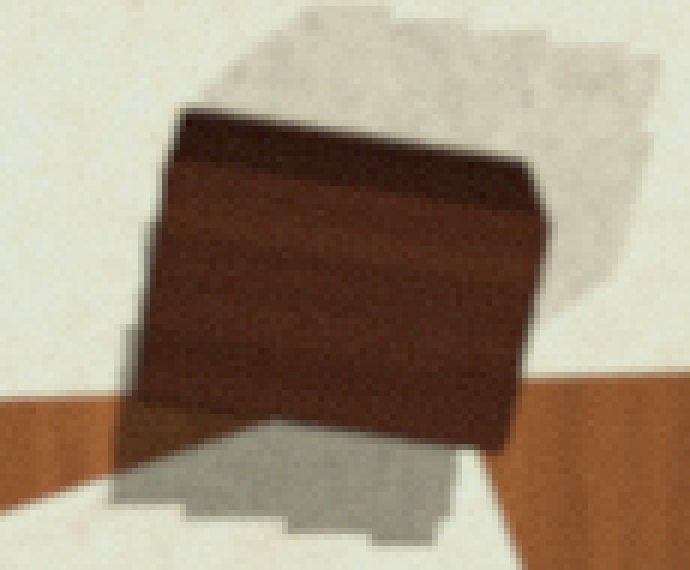

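Run:
```python
import pickle,numpy as np,cv2
from h import *
from rig import r
f,s=pickle.load(open("w1.pkl","rb"))
q=np.array([(170,158),(547,215),(505,452),(133,402)])/6-0.5+[265,150]
P=onplane(f,q,38,s); print(P.round(1).tolist(),P.mean(0)); 
v=P[1]+P[2]-P[0]-P[3]; w=P[0]+P[1]-P[2]-P[3]
ang=lambda v:np.degrees(np.arctan2(v[1],v[0]))
print(np.linalg.norm(v)/2,ang(v),np.linalg.norm(w)/2,ang(w))
yy=(ang(w)+ang(v)+90)/2+ (0)
c=P.mean(0)
print(shift(r.sense(),[c[0],c[1],24],ang(v)-90))
# plate fit from first picture
d=pickle.load(open("f0.pkl","rb")); im=d["wrist"]["img"]
hsv=cv2.cvtColor(im,cv2.COLOR_BGR2HSV); m=((hsv[...,1]>75)&(hsv[...,2]>120)&(hsv[...,0]<32)).astype(np.uint8); m[:, :130]=0;m[:,410:]=0;m[235:]=0
m=cv2.morphologyEx(m,cv2.MORPH_CLOSE,np.ones((7,7)))
cs=max(cv2.findContours(m,0,1)[0],key=cv2.contourArea)
s0=dict(s);s0["eef_pos"]=[624.52,0,247.55];s0["tcp_rot"]=[-3.1408,0,1.5705]
Q=onplane(d["wrist"],cs[:,0],10,s0)[:,:2].astype(np.float32); print(cv2.minAreaRect(Q), cv2.boundingRect(cs))
```

```text
[[504.4, -217.0, 38.0], [561.3, -226.1, 38.0], [555.8, -264.8, 38.0], [497.6, -256.2, 38.0]] [ 529.77731707 -241.04524261   38.        ]
58.18562127491865 -8.734700435883095 39.43654222442475 81.09995421713423
(array([-0.02617657,  0.00226014,  0.19671682]), np.float64(-81.32993120539513))
((575.3809814453125, 38.141143798828125), (102.57719421386719, 199.0062255859375), 44.08656692504883) (166, 13, 205, 208)
```

```bash
python3 -m inch '[[-0.026,0.0023,0.03,0,0,0,-1],[0,0,0.047,0,0,8.5,-1],[0,0,0.04,0,0,0.4,-1],[0,0,0.04,0,0,0,-1],[0,0,0.04,0,0,0,-1],[0,0,0,0,0,0,-1],[0,0,0,0,0,0,1],[0,0,0,0,0,0,1]]' 40; python3 -m inch '[[0,0,0,0,0,0,1],[0,0,0,0,0,0,1],[0,0,0,0,0,0,1],[0,0,0,0,0,0,1],[0,0,0,0,0,0,1]]'
```

```text
clock: 1.7
eef_pos: [531.6, -241.0, 26.0]
tcp_rot: [3.139, 0.001, 1.416]
contact_force: [-0.5, 4.7, 35.6]
opening: 0.695
grasp_force: 37.1
clock: 2.2
eef_pos: [531.4, -241.4, 26.1]
tcp_rot: [3.138, 0.001, 1.415]
contact_force: [0.2, 1.3, 10.6]
opening: 0.695
grasp_force: 44.9
```

```bash
cat > to.py <<'E'
import sys
from h import *; from rig import r
s=r.sense(); x,y,z,a=map(float,sys.argv[1:5]); d,t=shift(s,[x,y,z],a); print("shift",d.round(4),"turn",round(t,2),"now",s["eef_pos"].round(1),s["contact_force"].round(1),s["opening"].round(3),s["grasp_force"].round(1),"tilt",np.degrees(tool(s)[0][:2,2]).round(2),"q",s["qpos"].round(2))
E
python3 -m inch '[[0,0,-0.03,0,0,0,1],[0,0,-0.045,0,0,0,1],[0.04,0,-0.01,0,0,0,1],[0.048,0,0,0,0,0,1],[0.048,0,0,0,0,0,1],[0.048,0,0,0,0,-8,1],[0,0,0,0,0,-8,1],[0,0,0,0,0,-8,1]]' 60
python3 to.py 576 38.5 120 44
```

```text
clock: 3.0
eef_pos: [558.8, -57.5, 110.0]
tcp_rot: [3.14, 0.001, 1.843]
contact_force: [-0.6, -0.1, -1.1]
opening: 0.697
grasp_force: 67.5Traceback (most recent call last):
  File "to.py", line 3, in <module>
    s=r.sense(); x,y,z,a=map(float,sys.argv[1:5]); d,t=shift(s,[x,y,z],a); print("shift",d.round(4),"turn",round(t,2),"now",s["eef_pos"].round(1),s["contact_force"].round(1),s["opening"].round(3),s["grasp_force"].round(1),"tilt",np.degrees(tool(s)[0][:2,2]).round(2),"q",s["qpos"].round(2))
                                                                                                                                                                              ^^^^^^^^^^^^^^^^^^
AttributeError: 'float' object has no attribute 'round'
```

```bash
sed -i 's/s\["opening"\].round(3)/round(s["opening"],3)/;s/s\["grasp_force"\].round(1)/round(s["grasp_force"],1)/' to.py
python3 -m inch '[[0,0,-0.04,0,0,-8,1],[0,0,-0.04,0,0,-8,1],[0,0,-0.04,0,0,-8,1],[0,0,0,0,0,-5,1],[0,0,0,0,0,0,1],[0,0,0,0,0,0,1]]'
python3 to.py 576 38.5 120 44; python3 look.py w2
```

```text
clock: 3.6
eef_pos: [557.8, -59.2, 228.9]
tcp_rot: [-3.142, -0.0, 2.338]
contact_force: [0.0, 0.5, 0.1]
opening: 0.686
grasp_force: 67.5
shift [0.0577 0.0809 0.1089] turn -0.06 now [557.8 -59.2 228.9] [0.  0.5 0.1] 0.686 67.5 tilt [-0.  0.] q [-0.11  0.27  1.79  0.    1.08 -0.88]
```

View pics/w2.png

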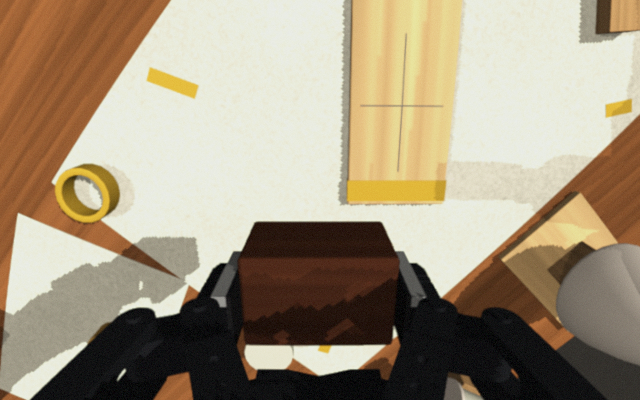

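Run:
```python
import pickle,numpy as np,cv2
from h import *
f,s=pickle.load(open("w2.pkl","rb")); Rt,p=tool(s)
ang=lambda v:np.degrees(np.arctan2(v[1],v[0]))
P=onplane(f,[(240,258),(397,258),(393,345),(246,345)],p[2]+12,s); T=(P-p)@Rt; print("spacer in tool",T.round(1).tolist(),T.mean(0), ang(P[1]-P[0]),ang(P[2]-P[3]))
L=onplane(f,[(406,33),(399,171),(361,105),(443,106),(402,105.5)],10,s); print(L.round(1).tolist(),ang(L[1]-L[0]),ang(L[3]-L[2]))
h=cv2.cvtColor(f["img"],cv2.COLOR_BGR2HSV); 
m=((h[...,1]>70)&(h[...,2]>110)&(h[...,0]<32)).astype(np.uint8); m[:,:330]=0;m[:,475:]=0;m[215:]=0
m=cv2.morphologyEx(m,cv2.MORPH_CLOSE,np.ones((7,7)))
cs=max(cv2.findContours(m,0,1)[0],key=cv2.contourArea)[:,0]; print(cv2.boundingRect(cs))
E=[]
for side in (0,1):
    pts=[]
    for v in range(5,175):
        u=np.nonzero(m[v])[0]; pts.append((u.min()-.5 if side==0 else u.max()+.5,v))
    W=onplane(f,pts,10,s)[:,:2].astype(np.float32); l=cv2.fitLine(W,cv2.DIST_HUBER,0,.01,.01).ravel(); print("edge",ang(l[:2]),l[2:]); E.append(l)
n=np.array([-E[0][1],E[0][0]]); print("width",n@(E[1][2:]-E[0][2:]))
print("mid",n@((E[1][2:]+E[0][2:])/2), "cross",n@L[4,:2], "cen", n@np.array([576,38.5]))
b=[]
for u in range(355,440):
    v=np.nonzero(m[:,u])[0]; b.append((u,v.max()+.5))
W=onplane(f,b,10,s)[:,:2].astype(np.float32); l=cv2.fitLine(W,cv2.DIST_HUBER,0,.01,.01).ravel(); print("end",ang(l[:2]))
print("dist cross->end", abs(np.cross(l[:2],L[4,:2]-l[2:])))
```

```text
spacer in tool [[18.8, -27.6, -12.0], [18.8, 28.8, -12.0], [-20.1, 30.2, -12.0], [-20.0, -28.2, -12.0]] [ -0.62550123   0.81323434 -12.00005327] 43.90582919987953 43.892825079235365
[[530.3, 85.1, 10.0], [620.9, -6.8, 10.0], [546.9, 11.6, 10.0], [604.0, 66.2, 10.0], [575.4, 38.6, 10.0]] -45.39186322134835 43.71929696497979
(346, 0, 116, 205)
edge -45.977615 [529.6532    12.679719]
edge -46.013203 [600.7555    82.533005]
width 99.6712
mid 439.5041 cross 440.56987919988325 cen 440.9385323226452
end 43.863132
dist cross->end 98.92154767506287<stdin>:23: DeprecationWarning: Arrays of 2-dimensional vectors are deprecated. Use arrays of 3-dimensional vectors instead. (deprecated in NumPy 2.0)
```

```bash
python3 -m inch '[[0.029,0.04,0,0,0,0,1],[0.0294,0.0405,0,0,0,0,1],[0,0,0.04,0,0,0,1],[0,0,0.045,0,0,0,1],[0,0,0.045,0,0,0,1],[0,0,0.04,0,0,0,1],[0,0,0.018,0,0,0,1],[0,0,0,0,0,0,1]]'; python3 to.py 575.1 38.8 36 44
```

```text
clock: 4.45
eef_pos: [573.0, 38.6, 37.3]
tcp_rot: [-3.137, -0.004, 2.339]
contact_force: [-0.5, -1.0, -0.4]
opening: 0.691
grasp_force: 70.7
shift [-0.0013  0.0017  0.0013] turn -0.01 now [573.   38.6  37.3] [-0.5 -1.  -0.4] 0.691 70.7 tilt [-0.34 -0.02] q [ 0.06  0.56  1.88 -0.    0.71 -0.7 ]
```

```bash
python3 -m inch '[[0,0,0,0,0,0,1],[0,0,0,0,0,0,1]]'; python3 to.py 575.1 38.8 36 44
```

```text
clock: 4.65
eef_pos: [575.4, 38.7, 40.8]
tcp_rot: [-3.142, -0.0, 2.34]
contact_force: [0.8, -0.4, -1.2]
opening: 0.695
grasp_force: 70.7
shift [ 0.0003 -0.0002  0.0048] turn 0.05 now [575.4  38.7  40.8] [ 0.8 -0.4 -1.2] 0.695 70.7 tilt [-0.01  0.  ] q [ 0.06  0.55  1.88  0.    0.71 -0.7 ]
```

```bash
python3 -m inch '[[0.0003,-0.0002,0.003,0,0,0,1],[0,0,0.0015,0,0,0,1],[0,0,0,0,0,0,1],[0,0,0,0,0,0,1],[0,0,0,0,0,0,1]]'; python3 to.py 575.1 38.8 36 44
```

```text
clock: 5.15
eef_pos: [575.2, 38.8, 36.4]
tcp_rot: [3.141, 0.0, 2.34]
contact_force: [0.8, 0.3, -0.3]
opening: 0.691
grasp_force: 70.7
shift [ 0.0001 -0.      0.0004] turn 0.1 now [575.2  38.8  36.4] [ 0.8  0.3 -0.3] 0.691 70.7 tilt [ 0.01 -0.  ] q [ 0.06  0.56  1.88 -0.    0.71 -0.7 ]
```

```bash
python3 -m inch '[[0,0,0.0005,0,0,0,1],[0,0,0,0,0,0,0.1],[0,0,0,0,0,0,-1],[0,0,0,0,0,0,-1],[0,0,0,0,0,0,-1],[0,0,-0.03,0,0,0,-1],[0,0,-0.045,0,0,0,-1],[0,0,-0.045,0,0,0,-1]]'; python3 -m inch '[[0.01,0,-0.045,0,0,0,-1],[0.01,0,-0.01,0,0,0,-1],[0,0,0,0,0,0,-1],[0,0,0,0,0,0,-1]]';python3 look.py w3
```

```text
clock: 5.95
eef_pos: [574.4, 38.8, 156.6]
tcp_rot: [-3.14, -0.001, 2.341]
contact_force: [1.4, 1.1, 1.4]
opening: 1.002
grasp_force: 0.0
clock: 6.35
eef_pos: [560.5, 53.1, 209.8]
tcp_rot: [-3.141, -0.001, 2.341]
contact_force: [-0.0, -0.3, -0.6]
opening: 0.997
grasp_force: 0.0
```

View pics/w3.png

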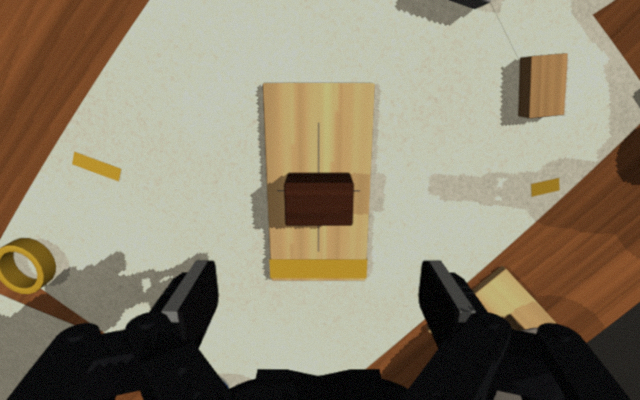

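```bash
cat > plate.py <<'E'
import pickle,sys,numpy as np,cv2
from h import *
f,s=pickle.load(open(sys.argv[1]+".pkl","rb")); h=cv2.cvtColor(f["img"],cv2.COLOR_BGR2HSV).astype(int)
def rect(m,z,roi):
    k=np.zeros(m.shape,np.uint8); a,b,c,d=roi; k[b:d,a:c]=m[b:d,a:c]
    k=cv2.morphologyEx(cv2.morphologyEx(k,cv2.MORPH_CLOSE,np.ones((5,5))),cv2.MORPH_OPEN,np.ones((3,3)))
    c=max(cv2.findContours(k,0,1)[0],key=cv2.contourArea); 
    q=cv2.boxPoints(cv2.minAreaRect(onplane(f,c[:,0],z,s)[:,:2].astype(np.float32)))
    R=cv2.minAreaRect(onplane(f,c[:,0],z,s)[:,:2].astype(np.float32)); print(R,cv2.boundingRect(c)); return R
E
cat > p3.py <<'E'
from plate import *
m=(h[...,1]>75)&(h[...,2]>60)&(h[...,0]<32)
P=rect(m,10,(240,60,390,300))
dk=(f["img"].max(2)<105)&(h[...,1]>120)
for v in range(165,232,4): print(v,f["img"][v,320].tolist(),end=" ")
S=rect(dk&(np.arange(400)[:,None]>183),48,(278,165,362,235))
d=np.array(S[0])-P[0]; print("offset world",d)
E
python3 p3.py w3
```

```text
((574.5431518554688, 38.58148193359375), (102.49849700927734, 198.12109375), 44.1007080078125) (263, 83, 112, 198)
165 [108, 162, 187] 169 [109, 167, 190] 173 [30, 49, 65] 177 [12, 22, 32] 181 [4, 14, 29] 185 [14, 25, 55] 189 [23, 34, 64] 193 [19, 32, 65] 197 [13, 27, 54] 201 [23, 36, 61] 205 [21, 29, 59] 209 [24, 36, 62] 213 [13, 26, 55] 217 [16, 26, 51] 221 [19, 29, 59] 225 [34, 51, 74] 229 [103, 157, 186] ((575.1063232421875, 36.00393295288086), (63.09429931640625, 38.396263122558594), 44.11846160888672) (279, 184, 75, 43)
offset world [ 0.56317139 -2.57754898]
```

Run:
```python
import pickle,numpy as np,cv2
from h import *
f,s=pickle.load(open("w3.pkl","rb")); im=f["img"]
g=im.max(2)
print("row205",[(u,int(g[205,u])) for u in list(range(276,292))+list(range(346,362))])
print("col",[(v,int(g[v-0,310:330].mean())) for v in list(range(176,190))+list(range(222,232))])
cv2.imwrite("pics/c3.png",cv2.resize(im[160:240,260:375],None,fx=6,fy=6,interpolation=cv2.INTER_CUBIC))
```

```text
row205 [(276, 104), (277, 110), (278, 110), (279, 108), (280, 113), (281, 112), (282, 115), (283, 112), (284, 84), (285, 59), (286, 51), (287, 57), (288, 61), (289, 55), (290, 60), (291, 62), (346, 56), (347, 63), (348, 60), (349, 58), (350, 58), (351, 60), (352, 76), (353, 127), (354, 170), (355, 175), (356, 175), (357, 174), (358, 170), (359, 172), (360, 172), (361, 171)]
col [(176, 28), (177, 29), (178, 30), (179, 30), (180, 29), (181, 30), (182, 40), (183, 54), (184, 59), (185, 59), (186, 58), (187, 58), (188, 59), (189, 59), (222, 57), (223, 57), (224, 58), (225, 87), (226, 135), (227, 155), (228, 170), (229, 182), (230, 186), (231, 185)]
```

View pics/c3.png

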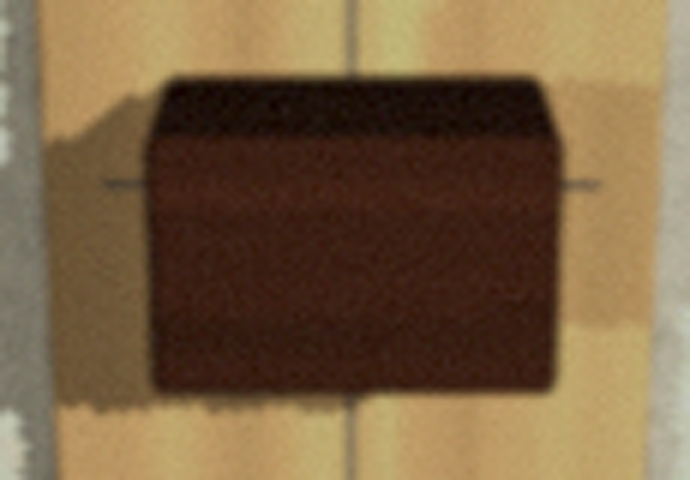

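Run:
```python
import pickle,numpy as np
from h import *
f,s=pickle.load(open("w3.pkl","rb"))
F=lambda a:np.array(a)/6-0.4+[260,160]
P=onplane(f,F([(147,138),(560,138),(553,390),(155,390)]),48,s)[:,:2]
C=onplane(f,F([(352,184),(105,184),(600,184),(352,10),(352,470)]),10,s)[:,:2]
ang=lambda v:np.degrees(np.arctan2(v[1],v[0]))
print("spacer",P.mean(0),ang(P[1]-P[0]),ang(P[2]-P[3]),np.linalg.norm(P[1]-P[0]),np.linalg.norm(P[2]-P[1]))
B=onplane(f,F([(167,78),(540,78)]),10,s)[:,:2];print("far base edge",B.mean(0),np.linalg.norm(B[1]-B[0]))
print("cross",C[0],ang(C[2]-C[1]),ang(C[4]-C[3]))
u=np.array([np.cos(np.radians(-46)),np.sin(np.radians(-46))]);x=np.array([-u[1],u[0]])
pc=np.array([574.54,38.58])
for n,c in (("top",P.mean(0)),("base",B.mean(0)+20*u),("cross",C[0])): print(n,"rel plate x,y",(c-pc)@x,(c-pc)@u)
```

```text
spacer [575.77773104  38.43338015] 44.118651478195964 44.12525562167452 58.164517149059925 38.29880233831607
far base edge [563.01042322  51.55746338] 58.96223481714272
cross [575.03688034  38.81511236] 44.11978791166976 -45.88724433262674
top rel plate x,y 0.7884984922032259 0.9652697149500615
base rel plate x,y 0.7212201072565274 2.6556770646675307
cross rel plate x,y 0.5207485712914999 0.17603640617062485
```

```bash
python3 -m inch '[[0.0405,0.0195,0,0,0,0,-1],[0.0405,0.0195,0,0,0,0,-1],[0.0405,0.0195,0,0,0,0,-1],[0.0405,0.0195,0,0,0,0,-1],[0.0405,0.0195,0,0,0,0,-1],[0.0405,0.0195,0,0,0,0,-1],[0,0,0,0,0,0,-1],[0,0,0,0,0,0,-1]]'; python3 look.py w4
```

```text
clock: 7.2
eef_pos: [475.2, 309.3, 208.8]
tcp_rot: [-3.138, -0.0, 2.343]
contact_force: [0.7, 0.2, -1.1]
opening: 1.0
grasp_force: 0.0
```

View pics/w4.png

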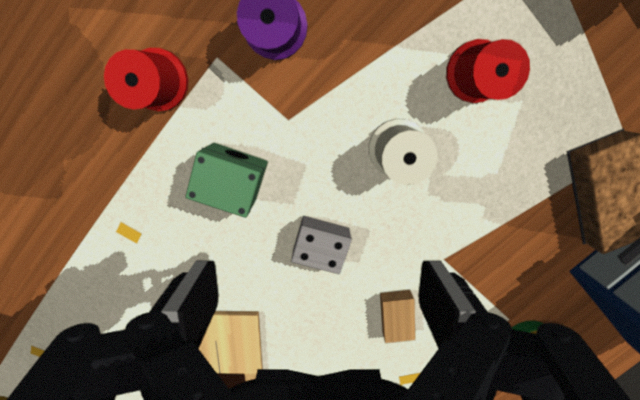

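```bash
cat > p4.py <<'E'
from plate import *
from rig import r
im=f["img"]; g=cv2.cvtColor(im,cv2.COLOR_BGR2GRAY)
def blobs(roi,th,lo,hi):
    a,b,c,d=roi; m=(g[b:d,a:c]<th).astype(np.uint8); n,_,st,ce=cv2.connectedComponentsWithStats(m)
    return np.array([ce[i]+[a,b] for i in range(1,n) if lo<st[i,4]<hi])
b=blobs((390,140,435,180),70,10,400); print("bore",b); D=onplane(f,b,50,s); print("drum",D)
b=blobs((185,145,262,215),70,3,60); print("screws",b.round(1).tolist()); print(onplane(f,b,50,s).round(1).tolist())
b=blobs((296,228,350,272),70,3,120); print("holes",b.round(1).tolist()); print(onplane(f,b,30,s).round(1).tolist(),onplane(f,b,30,s).mean(0))
gr=(h[...,0]>50)&(h[...,0]<85)&(h[...,1]>60)
hist=np.bincount(h[...,2][150:215,190:260][gr[150:215,190:260]]//8); print(hist)
for t in (90,100,110): rect(gr&(h[...,2]>t),50,(175,140,280,225))
E
python3 p4.py w4
```

```text
bore [[409.5 158. ]]
drum [[515.07585089 375.84797677  50.        ]]
screws [[200.5, 159.6], [252.2, 158.2], [251.4, 176.8], [191.8, 194.4], [241.0, 210.7]]
[[392.6, 254.8, 50.0], [422.8, 285.6, 50.0], [432.6, 273.2, 50.0], [406.0, 225.8, 50.0], [445.9, 244.1, 50.0]]
holes [[309.3, 238.0], [338.0, 245.5], [304.0, 256.2], [331.9, 263.4]]
[[511.7, 259.7, 30.0], [536.6, 273.1, 30.0], [521.3, 242.3, 30.0], [545.9, 255.5, 30.0]] [528.89431348 257.64025315  30.        ]
[   1    9    9   11   13   14   12   37   55  143  236   50   49   50
   67   86  138 1450 1167    1]
((419.2088623046875, 250.7874755859375), (55.25468826293945, 43.7175407409668), 24.527496337890625) (186, 151, 74, 66)
((419.207763671875, 250.55514526367188), (55.08620071411133, 43.449554443359375), 24.998931884765625) (186, 152, 74, 65)
((419.1193542480469, 250.36431884765625), (54.764591217041016, 43.17755889892578), 24.996318817138672) (187, 152, 72, 65)
```

```bash
python3 -m inch '[[0.01,0.0375,0,0,0,0,-1],[0.0098,0.0375,0.02,0,0,0,-1],[0,0,0.045,0,0,0,-1],[0,0,0.045,0,0,0,-1],[0,0,0.03,0,0,0,-1],[0,0,0,0,0,0,-1],[0,0,0,0,0,0,-1]]' 40; python3 to.py 515.1 375.8 28 44.1
```

```text
clock: 7.95
eef_pos: [516.6, 374.2, 70.5]
tcp_rot: [-3.14, -0.0, 2.339]
contact_force: [-0.1, 0.5, 0.0]
opening: 0.998
grasp_force: 0.0
shift [0.0022 0.0001 0.0425] turn -0.09 now [516.6 374.2  70.5] [-0.1  0.5  0. ] 0.998 0.0 tilt [-0.07 -0.06] q [ 0.62  0.58  1.73 -0.    0.84 -0.14]
```

```bash
python3 -m inch '[[0.0022,0,0.022,0,0,0,-1],[0,0,0.0205,0,0,0,-1],[0,0,0,0,0,0,-1],[0,0,0,0,0,0,1],[0,0,0,0,0,0,1],[0,0,0,0,0,0,1],[0,0,0,0,0,0,1],[0,0,0,0,0,0,1]]' 40; python3 to.py 515.1 375.8 28 44.1
```

```text
clock: 8.75
eef_pos: [515.6, 377.6, 30.2]
tcp_rot: [3.139, 0.001, 2.341]
contact_force: [-0.4, -1.5, 8.2]
opening: 0.533
grasp_force: 40.1
shift [-0.0009 -0.0016  0.0022] turn 0.0 now [515.6 377.6  30.2] [-0.4 -1.5  8.2] 0.533 40.1 tilt [0.12 0.08] q [ 0.63  0.63  1.74 -0.    0.77 -0.14]
```

```bash
python3 -m inch '[[0,0,-0.03,0,0,0,1],[0,0,-0.045,0,0,0,1],[0,0,-0.045,0,0,0,1],[-0.03,-0.018,-0.03,0,0,0,1],[-0.037,-0.0215,-0.02,0,0,0,1],[-0.037,-0.0215,-0.01,0,0,0,1],[-0.037,-0.0215,0,0,0,0,1],[-0.037,-0.0215,0,0,0,0,1]]' 60;  python3 -m inch '[[-0.037,-0.0215,0,0,0,0,1],[-0.037,-0.0215,0,0,0,0,1],[-0.037,-0.0215,0,0,0,0,1],[-0.037,-0.0215,0,0,0,0,1],[0,0,0,0,0,0,1],[0,0,0,0,0,0,1]]'; python3 to.py 609.5 3.5 210 44.1; python3 look.py w5
```

```text
clock: 9.55
eef_pos: [564.3, 175.4, 209.9]
tcp_rot: [3.14, 0.001, 2.341]
contact_force: [0.8, -0.1, -2.2]
opening: 0.524
grasp_force: 61.5
clock: 10.15
eef_pos: [605.1, 9.9, 208.8]
tcp_rot: [3.141, 0.0, 2.338]
contact_force: [-1.1, 0.9, -1.4]
opening: 0.522
grasp_force: 61.5
shift [-0.0077 -0.0013 -0.0012] turn -0.13 now [605.1   9.9 208.8] [-1.1  0.9 -1.4] 0.522 61.5 tilt [0.03 0.02] q [ 0.01  0.36  1.72  0.    1.06 -0.75]
```

View pics/w5.png

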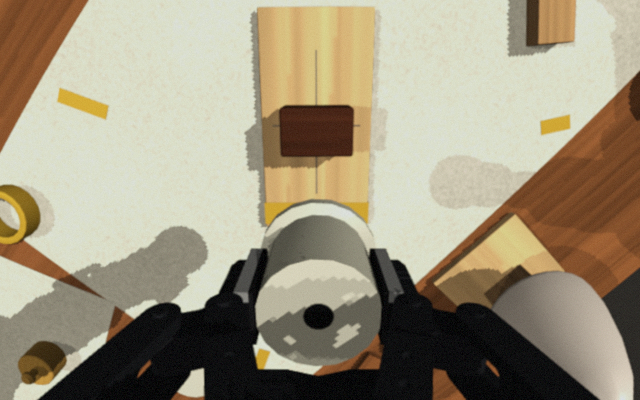

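Run:
```python
import pickle,numpy as np
from h import *
f,s=pickle.load(open("w5.pkl","rb")); Rt,p=tool(s)
P=onplane(f,[(318.5,316.5)],p[2]+19.8,s); print((P-p)@Rt)
F=onplane(f,[(315,200)],p[2]-30.2+6,s); print("flange far edge",(F-p)@Rt)
```

```text
[[ -0.33912729   0.60353743 -19.79962864]]
flange far edge [[28.61393226 -0.90550132 24.19696948]]
```

```bash
python3 -m inch '[[-0.008,-0.0013,0,0,0,0,1],[0,0,0.04,0,0,0,1],[0,0,0.04,0,0,0,1],[0,0,0.04,0,0,0,1],[0,0,0.03,0,0,0,1],[0,0,0.012,0,0,0,1],[0,0,0,0,0,0,1],[0,0,0,0,0,0,1]]'; python3 to.py 609.6 3.3 40.2 44.1
```

```text
clock: 11.0
eef_pos: [614.1, 4.4, 48.8]
tcp_rot: [3.136, 0.007, 2.343]
contact_force: [4.6, -3.9, 9.5]
opening: 0.517
grasp_force: 71.4
shift [ 0.0024 -0.004   0.0086] turn 0.13 now [614.1   4.4  48.8] [ 4.6 -3.9  9.5] 0.517 71.4 tilt [ 0.5  -0.06] q [ 0.01  0.58  1.8  -0.    0.76 -0.77]
```

```bash
python3 -m inch '[[0,0,0,0,0,0,1],[0,0,0,0,0,0,1]]'; python3 to.py 609.6 3.3 40.2 44.1;  python3 look.py w6
python3 - <<'E'
from rig import eyes; import cv2
a=eyes.grab_frame("scene")["img"][190:290,250:380]; b=eyes.grab_frame("side")["img"][140:240,290:420]; w=cv2.imread("pics/w6.png")[0:400,120:520]
o=cv2.hconcat([cv2.resize(cv2.vconcat([a,b]),(390,600)),cv2.resize(w,(400,400),).copy() if 0 else cv2.copyMakeBorder(w,0,200,0,0,0)])
cv2.imwrite("pics/m6.png",o)
E
```

```text
clock: 11.2
eef_pos: [614.1, 4.4, 48.8]
tcp_rot: [3.136, 0.007, 2.343]
contact_force: [4.2, -4.6, 9.8]
opening: 0.52
grasp_force: 71.3
shift [ 0.0024 -0.004   0.0086] turn 0.14 now [614.1   4.4  48.8] [ 4.2 -4.6  9.8] 0.52 71.3 tilt [ 0.5  -0.06] q [ 0.01  0.58  1.8  -0.    0.76 -0.77]
```

View pics/m6.png

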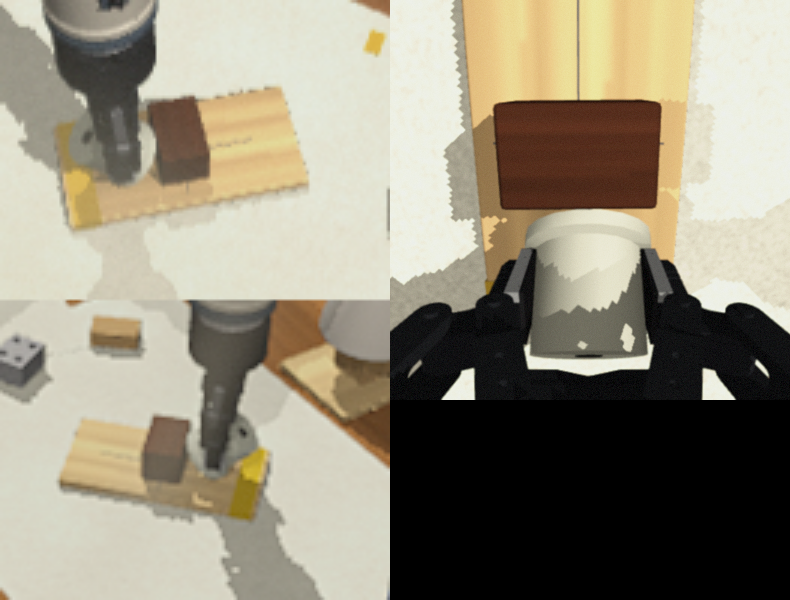

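```bash
python3 -m inch '[[-0.004,0,-0.02,0,0,0,1],[-0.01,0,-0.045,0,0,0,1],[0,0,-0.045,0,0,0,1],[0,0,-0.04,0,0,0,1],[0,0,0,0,0,0,1],[0,0,0,0,0,0,1]]'; python3 to.py 609.6 3.3 40.2 44.1;  python3 look.py w7
```

```text
clock: 11.95
eef_pos: [620.0, -5.1, 197.4]
tcp_rot: [3.14, 0.002, 2.342]
contact_force: [-0.3, -1.0, -1.4]
opening: 0.516
grasp_force: 73.2
shift [ 0.0136 -0.0019  0.1571] turn 0.09 now [620.   -5.1 197.4] [-0.3 -1.  -1.4] 0.516 73.2 tilt [ 0.14 -0.  ] q [-0.01  0.39  1.69  0.    1.05 -0.78]
```

View pics/w7.png

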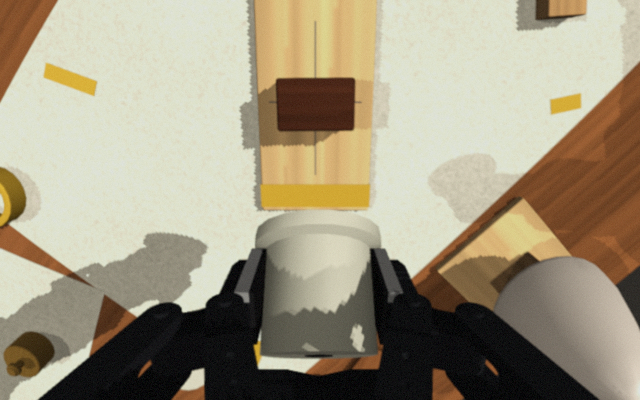

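```bash
python3 -m inch '[[-0.023,-0.0315,0,0,0,0,1],[-0.023,-0.0315,0,0,0,0,1],[-0.0225,-0.0315,0.03,0,0,0,1],[0,0,0.04,0,0,0,1],[0,0,0.04,0,0,0,1],[0,0,0.035,0,0,0,1],[0,0,0,0,0,0,1],[0,0,0,0,0,0,1]]'; python3 to.py 600 -120 30.2 44.1
cat > sp.py <<'E'
# spacer top face + pencil cross by profiles
from plate import *
from h import *
import sys
def edges(top,spx):
    pass
im=f["img"]; g=im.max(2).astype(int)
a,b,c,d=map(int,sys.argv[2:6])
m=np.zeros(g.shape,np.uint8); m[b:d,a:c]=((g<82)&(h[...,1]>110))[b:d,a:c]
n,l,st,ce=cv2.connectedComponentsWithStats(m); i=1+st[1:,4].argmax(); print(st[i],ce[i])
cs=cv2.findContours((l==i).astype(np.uint8),0,1)[0][0]
R=cv2.minAreaRect(onplane(f,cs[:,0],48,s)[:,:2].astype(np.float32)); print("top z48",R)
E
python3 sp.py w7 260 70 375 145; python3 sp.py w5 260 95 375 165
```

```text
clock: 12.8
eef_pos: [598.1, -120.4, 50.1]
tcp_rot: [-3.14, -0.003, 2.341]
contact_force: [0.3, -0.3, -0.2]
opening: 0.516
grasp_force: 73.4
shift [-0.001   0.0017  0.0199] turn 0.03 now [ 598.1 -120.4   50.1] [ 0.3 -0.3 -0.2] 0.516 73.4 tilt [-0.2   0.04] q [-0.2   0.57  1.8   0.    0.77 -0.97]
[ 276   79   78   52 3852] [314.32892004 104.65316719]
top z48 ((575.2493896484375, 38.32297134399414), (58.49164581298828, 37.91005325317383), 44.138465881347656)
[ 279  106   74   51 3594] [315.55342237 130.70144686]
top z48 ((575.6361694335938, 38.49488067626953), (58.320106506347656, 40.224159240722656), 43.92269515991211)
```

```bash
python3 -m inch '[[0,0,0.006,0,0,0,1],[0,0,0.004,0,0,0,1],[0,0,0.003,0,0,0,1],[0,0,0.003,0,0,0,1],[0,0,0.002,0,0,0,1],[0,0,0,0,0,0,1],[0,0,0,0,0,0,1]]' 20; python3 to.py 600 -120 30.2 44.1
```

```text
clock: 13.5
eef_pos: [600.4, -121.1, 38.1]
tcp_rot: [3.14, 0.002, 2.34]
contact_force: [-12.6, 3.5, 44.1]
opening: 0.516
grasp_force: 80.1
shift [0.001  0.0005 0.0079] turn -0.0 now [ 600.4 -121.1   38.1] [-12.6   3.5  44.1] 0.516 80.1 tilt [ 0.15 -0.03] q [-0.2   0.59  1.8   0.    0.75 -0.97]
```

```bash
python3 -m inch '[[0,0,-0.003,0,0,0,1],[0,0,-0.001,0,0,0,1],[0,0,0,0,0,0,1]]'; python3 -m inch '[[0,0,0,0,0,0,-0.1],[0,0,0,0,0,0,-0.3],[0,0,0,0,0,0,-0.5],[0,0,0,0,0,0,-1],[0,0,0,0,0,0,-1],[0,0,0,0,0,0,-1],[0,0,-0.04,0,0,0,-1],[0,0,-0.045,0,0,0,-1]]' 40; python3 -m inch '[[0.02,0,-0.045,0,0,0,-1],[0.01,0,-0.04,0,0,0,-1],[0,0,0,0,0,0,-1],[0,0,0,0,0,0,-1]]'; python3 look.py w8
python3 - <<'E'
import cv2; im=cv2.imread("pics/w8.png"); print(im.shape)
E
python3 to.py 600 -120 30.2 44.1
```

```text
clock: 13.8
eef_pos: [600.3, -121.1, 38.9]
tcp_rot: [3.14, 0.002, 2.341]
contact_force: [-2.1, 1.5, 11.9]
opening: 0.515
grasp_force: 74.8
clock: 14.6
eef_pos: [597.7, -120.6, 121.4]
tcp_rot: [-3.139, -0.004, 2.34]
contact_force: [1.8, -0.2, 0.3]
opening: 1.003
grasp_force: 0.0
clock: 15.0
eef_pos: [578.8, -99.3, 208.2]
tcp_rot: [3.14, 0.002, 2.341]
contact_force: [-0.6, -0.5, -0.8]
opening: 0.998
grasp_force: 0.0
(400, 640, 3)
shift [-0.0301  0.0014  0.1767] turn 0.0 now [578.1 -99.4 206.9] [-0.1  0.4 -0.3] 1.003 0.0 tilt [-0.01 -0.  ] q [-0.17  0.34  1.76 -0.    1.05 -0.94]
```

View pics/w8.png

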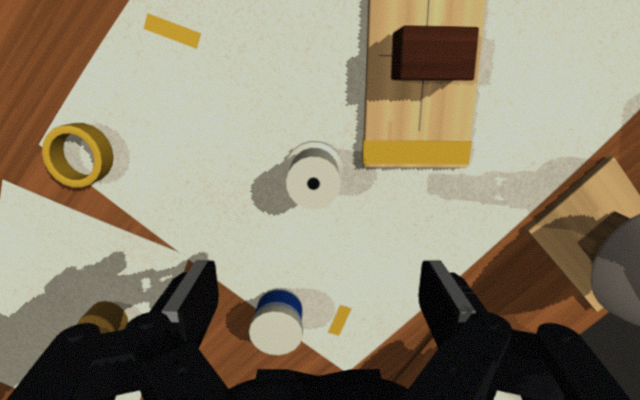

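```bash
python3 - <<'E'
from h import *; import pickle
f,s=pickle.load(open("w8.pkl","rb")); im=f["img"]
g=im.max(2); m=(g[165:205,290:340]<70).astype(np.uint8); n,_,st,ce=cv2.connectedComponentsWithStats(m); print(st,ce)
P=onplane(f,[ce[1+st[1:,4].argmax()]+[290,165]],50,s); print(P); print(shift(s,[P[0,0],P[0,1],28],44.1))
E
python3 sp.py w8 388 20 482 85
```

```text
[[   0    0   50   40 1902]
 [  18   13   11   11   98]] [[24.57833859 19.57045216]
 [22.97959184 18.13265306]]
[[ 577.50483747 -103.19957045   50.        ]]
(array([-0.00152732, -0.00383522,  0.18024607]), np.float64(0.02205971684469432))
[ 391   26   87   57 4450] [433.47123596  53.44157303]
top z48 ((573.0707397460938, 34.371883392333984), (65.41983795166016, 40.82544708251953), 44.262386322021484)
```

```bash
python3 -m inch '[[-0.0015,-0.0038,0.02,0,0,0,-1],[0,0,0.04,0,0,0,-1],[0,0,0.04,0,0,0,-1],[0,0,0.04,0,0,0,-1],[0,0,0.02,0,0,0,-1],[0,0,0,0,0,0,-1],[0,0,0,0,0,0,-1]]'; python3 to.py 577.5 -103.2 28 44.1
```

```text
clock: 15.75
eef_pos: [575.9, -103.1, 46.2]
tcp_rot: [-3.14, -0.002, 2.34]
contact_force: [-0.6, -0.1, -0.7]
opening: 1.0
grasp_force: 0.0
shift [-0.0012  0.0011  0.0182] turn -0.01 now [ 575.9 -103.1   46.2] [-0.6 -0.1 -0.7] 1.0 0.0 tilt [-0.15  0.03] q [-0.18  0.55  1.85 -0.    0.74 -0.95]
```

```bash
python3 -m inch '[[-0.0005,0.0005,0.018,0,0,0,-1],[0,0,0,0,0,0,-1],[0,0,0,0,0,0,-1],[0,0,0,0,0,0,1],[0,0,0,0,0,0,1],[0,0,0,0,0,0,1],[0,0,0,0,0,0,1],[0,0,0,0,0,0,1]]' 60; python3 to.py 577.5 -103.2 28 44.1;  python3 -m inch '[[0,0,-0.03,0,0,0,1],[0,0,-0.045,0,0,0,1],[0,0,-0.045,0,0,0,1],[0,0,-0.03,0,0,0,1],[0,0,0,0,0,0,1],[0,0,0,0,0,0,1]]'; python3 to.py 611.7 1.1 180 44.1
```

```text
clock: 16.55
eef_pos: [577.8, -103.2, 30.3]
tcp_rot: [3.141, 0.001, 2.34]
contact_force: [-2.2, 1.0, 6.6]
opening: 0.524
grasp_force: 60.7
shift [ 0.0002 -0.0002  0.0023] turn 0.0 now [ 577.8 -103.2   30.3] [-2.2  1.   6.6] 0.524 60.7 tilt [ 0.06 -0.01] q [-0.18  0.58  1.86 -0.    0.71 -0.95]
clock: 17.15
eef_pos: [577.4, -103.1, 179.8]
tcp_rot: [3.141, 0.001, 2.341]
contact_force: [-1.3, -0.1, -1.4]
opening: 0.526
grasp_force: 61.6
shift [ 0.051   0.0972 -0.0002] turn 0.0 now [ 577.4 -103.1  179.8] [-1.3 -0.1 -1.4] 0.526 61.6 tilt [ 0.07 -0.01] q [-0.18  0.37  1.78 -0.    0.99 -0.95]
```

```bash
python3 -m inch '[[0.0235,0.0335,0,0,0,0,1],[0.0235,0.0335,0,0,0,0,1],[0,0.0302,0,0,0,0,1],[0,0,0,0,0,0,1],[0,0,0.04,0,0,0,1],[0,0,0.03,0,0,0,1],[0,0,0,0,0,0,1],[0,0,0,0,0,0,1]]';  python3 look.py w9; python3 to.py 614.6 -1.8 43 44.1
python3 - <<'E'
from h import *; import pickle
f,s=pickle.load(open("w9.pkl","rb")); im=f["img"]; Rt,p=tool(s)
exp=proj(f,(p+Rt@np.array([0,0,-19.7])),s); print("bore expected px",exp)
g=im.max(2); u,v=exp[0].astype(int); m=(g[v-25:v+25,u-25:u+25]<60).astype(np.uint8); n,_,st,ce=cv2.connectedComponentsWithStats(m)
for a,b in zip(st,ce): print(a,b+[u-25,v-25])
E
```

```text
clock: 17.95
eef_pos: [613.4, -2.2, 108.3]
tcp_rot: [-3.139, -0.002, 2.34]
contact_force: [-0.0, -0.5, -0.6]
opening: 0.524
grasp_force: 61.9
shift [0.0001 0.0003 0.0666] turn -0.02 now [614.5  -2.1 109.6] [-0.8  0.7 -2. ] 0.525 61.9 tilt [-0.03 -0.  ] q [-0.01  0.49  1.76 -0.    0.88 -0.78]
bore expected px [[316.79715714 315.52642226]]
[   0    0   50   50 1907] [314.71893026 314.05663346]
[ 12  14  31  25 593] [318.01180438 315.92580101]
```

```bash
python3 -m inch '[[0,0,0.03,0,0,0,1],[0,0,0.025,0,0,0,1],[0,0,0.012,0,0,0,1],[0,0,0,0,0,0,1],[0,0,0,0,0,0,1],[0,0,0,0,0,0,1],[0,0,0,0,0,0,1]]'; python3 to.py 609.5 3.4 41.5 44.1; python3 look.py w10; python3 sp.py w10 240 80 400 250
```

```text
clock: 18.7
eef_pos: [615.3, -1.7, 43.6]
tcp_rot: [3.14, 0.001, 2.341]
contact_force: [0.4, -0.1, -1.4]
opening: 0.521
grasp_force: 61.9
shift [ 0.0078 -0.0006  0.0021] turn 0.0 now [615.3  -1.7  43.6] [ 0.4 -0.1 -1.4] 0.521 61.9 tilt [ 0.11 -0.  ] q [-0.01  0.59  1.79 -0.    0.76 -0.77]
[ 240  160  160   43 2880] [309.03715278 180.84861111]
top z48 ((584.3006591796875, 30.963890075683594), (56.83380126953125, 14.718172073364258), 45.166236877441406)
```

Run:
```python
from h import *; import pickle
f,s=pickle.load(open("w10.pkl","rb")); im=f["img"]
for c in (300,318,336): print(c,[(v,im[v,c].tolist()) for v in range(190,236,2)])
print([(v,int(im[v,318].max())) for v in range(84,120,2)])
```

```text
300 [(190, [27, 46, 84]), (192, [28, 42, 81]), (194, [28, 49, 88]), (196, [24, 44, 81]), (198, [26, 43, 80]), (200, [21, 31, 65]), (202, [46, 53, 62]), (204, [86, 97, 100]), (206, [136, 155, 157]), (208, [184, 209, 209]), (210, [228, 241, 240]), (212, [225, 240, 239]), (214, [227, 240, 239]), (216, [221, 239, 238]), (218, [122, 140, 141]), (220, [91, 106, 108]), (222, [94, 109, 111]), (224, [96, 111, 112]), (226, [93, 108, 109]), (228, [98, 114, 114]), (230, [97, 112, 112]), (232, [93, 109, 111]), (234, [96, 113, 115])]
318 [(190, [30, 47, 86]), (192, [29, 47, 86]), (194, [31, 43, 85]), (196, [24, 44, 80]), (198, [27, 45, 81]), (200, [21, 34, 65]), (202, [75, 88, 92]), (204, [144, 165, 168]), (206, [144, 164, 166]), (208, [142, 163, 167]), (210, [191, 210, 206]), (212, [231, 242, 239]), (214, [192, 212, 208]), (216, [112, 129, 132]), (218, [113, 130, 133]), (220, [111, 128, 131]), (222, [113, 132, 131]), (224, [120, 135, 141]), (226, [117, 136, 138]), (228, [120, 137, 140]), (230, [116, 135, 134]), (232, [119, 136, 136]), (234, [119, 136, 139])]
336 [(190, [30, 45, 82]), (192, [32, 51, 89]), (194, [31, 49, 87]), (196, [30, 45, 83]), (198, [29, 47, 87]), (200, [22, 35, 65]), (202, [66, 77, 83]), (204, [109, 128, 127]), (206, [190, 206, 203]), (208, [234, 240, 239]), (210, [237, 242, 240]), (212, [238, 243, 240]), (214, [237, 242, 240]), (216, [227, 239, 239]), (218, [149, 173, 174]), (220, [134, 154, 156]), (222, [131, 147, 152]), (224, [133, 153, 154]), (226, [132, 153, 153]), (228, [133, 154, 156]), (230, [129, 148, 149]), (232, [129, 148, 152]), (234, [137, 158, 158])]
[(84, 240), (86, 241), (88, 159), (90, 57), (92, 88), (94, 90), (96, 86), (98, 85), (100, 93), (102, 86), (104, 87), (106, 84), (108, 89), (110, 89), (112, 93), (114, 93), (116, 98), (118, 98)]
```

Run:
```python
from h import *; import pickle
f,s=pickle.load(open("w10.pkl","rb")); im=f["img"]; Rt,p=tool(s)
P=onplane(f,[(318,201),(318,88.5)],48,s); print(P,((P-p)@Rt))
g=im.max(2)
for v in (120,150,180): 
    row=g[v].astype(int); c=np.nonzero(row[200:440]<110)[0]+200; print(v,c.min(),c.max(),[int(x) for x in row[228:260:2]],[int(x) for x in row[390:420:2]])
```

```text
[[589.28510705  25.75127122  48.        ]
 [562.1095374   53.82777153  48.        ]] [[37.86445114  0.44573978 -4.47676677]
 [76.93871137  0.47003443 -4.53201891]]
120 229 402 [147, 73, 79, 90, 92, 95, 91, 95, 93, 98, 94, 94, 95, 90, 94, 94] [99, 100, 96, 95, 96, 90, 108, 219, 229, 227, 226, 227, 229, 228, 230]
150 232 400 [159, 156, 72, 67, 86, 79, 79, 82, 84, 83, 82, 80, 82, 84, 83, 82] [90, 89, 87, 91, 83, 103, 218, 225, 225, 228, 226, 227, 229, 228, 230]
180 234 398 [151, 153, 149, 96, 53, 72, 71, 73, 73, 79, 73, 74, 74, 75, 65, 80] [78, 82, 78, 77, 90, 209, 225, 228, 227, 227, 228, 228, 232, 232, 232]
```

```bash
python3 -m inch '[[0.004,-0.0003,0.0005,0,0,0,1],[0.003,0,0.001,0,0,0,1],[0.002,0,0,0,0,0,1],[0,0,0,0,0,0,1],[0,0,0,0,0,0,1],[0,0,0,0,0,0,1]]'; python3 to.py 609.2 4.3 40.3 44.1; python3 -m inch '[[0,0,0.0012,0,0,0,1],[0,0,0.0008,0,0,0,1],[0,0,0,0,0,0,1],[0,0,0,0,0,0,1],[0,0,0,0,0,0,1]]';python3 to.py 609.2 4.3 40.3 44.1
```

```text
clock: 19.35
eef_pos: [608.0, 4.5, 40.8]
tcp_rot: [-3.142, -0.0, 2.341]
contact_force: [-0.1, -0.3, -1.8]
opening: 0.523
grasp_force: 61.9
shift [-0.001   0.0007  0.0005] turn 0.0 now [608.    4.5  40.8] [-0.1 -0.3 -1.8] 0.523 61.9 tilt [-0.  0.] q [ 0.    0.58  1.81  0.    0.75 -0.76]
clock: 19.85
eef_pos: [608.2, 4.5, 40.3]
tcp_rot: [3.141, 0.0, 2.34]
contact_force: [-5.5, 0.9, 16.9]
opening: 0.528
grasp_force: 63.7
shift [-0.0009  0.0006 -0.    ] turn -0.0 now [608.2   4.5  40.3] [-5.5  0.9 16.9] 0.528 63.7 tilt [0.02 0.  ] q [ 0.    0.59  1.81  0.    0.75 -0.76]
```

```bash
python3 -m inch '[[0,0,-0.001,0,0,0,1],[0,0,0,0,0,0,1],[0,0,0,0,0,0,-0.1],[0,0,0,0,0,0,-0.5],[0,0,0,0,0,0,-1],[0,0,0,0,0,0,-1],[0,0,-0.04,0,0,0,-1],[0,0,-0.045,0,0,0,-1]]' 40; python3 -m inch '[[0,0,-0.045,0,0,0,-1],[0.02,0,-0.04,0,0,0,-1],[0.02,0,0,0,0,0,-1],[0,0,0,0,0,0,-1],[0,0,0,0,0,0,-1]]'; python3 look.py w11;python3 - <<'E'
from h import *; import pickle
f,s=pickle.load(open("w11.pkl","rb")); im=f["img"]; Rt,p=tool(s); print(p)
u,v=proj(f,[609,4,60],s)[0].astype(int); g=im.max(2); m=(g[v-15:v+15,u-15:u+15]<70).astype(np.uint8); n,_,st,ce=cv2.connectedComponentsWithStats(m)
for a,b in zip(st[1:],ce[1:]): print(a,b+[u-15,v-15],onplane(f,[b+[u-15,v-15]],60,s))
c=proj(f,[575.6,38.4,48],s)[0]; print(c); u,v=c.astype(int)
print("col",[(k,int(g[k,u+10])) for k in range(v-45,v+45,2)])
print("row",[(k,int(g[v,k])) for k in range(u-50,u+50,2)])
E
```

```text
clock: 20.65
eef_pos: [606.5, 4.5, 123.8]
tcp_rot: [-3.138, -0.003, 2.34]
contact_force: [2.1, 0.6, -0.7]
opening: 0.997
grasp_force: 0.0
clock: 21.15
eef_pos: [579.6, 33.4, 209.0]
tcp_rot: [-3.141, -0.0, 2.341]
contact_force: [0.1, 0.1, 0.3]
opening: 1.0
grasp_force: 0.0
[579.59204979  33.39977448 209.02363744]
[10 10 12 11 99] [318.55555556 230.98989899] [[608.54685917   4.58809435  60.        ]]
[318.44211125 173.16149076]
col [(128, 193), (130, 194), (132, 196), (134, 196), (136, 194), (138, 193), (140, 168), (142, 43), (144, 32), (146, 35), (148, 52), (150, 59), (152, 59), (154, 61), (156, 64), (158, 65), (160, 61), (162, 55), (164, 59), (166, 60), (168, 60), (170, 58), (172, 61), (174, 61), (176, 60), (178, 62), (180, 57), (182, 55), (184, 47), (186, 58), (188, 61), (190, 61), (192, 51), (194, 55), (196, 70), (198, 111), (200, 116), (202, 114), (204, 112), (206, 122), (208, 181), (210, 195), (212, 190), (214, 192), (216, 191)]
row [(268, 105), (270, 112), (272, 112), (274, 113), (276, 109), (278, 113), (280, 115), (282, 115), (284, 59), (286, 61), (288, 60), (290, 60), (292, 58), (294, 59), (296, 58), (298, 60), (300, 57), (302, 54), (304, 61), (306, 60), (308, 60), (310, 59), (312, 61), (314, 62), (316, 58), (318, 62), (320, 62), (322, 63), (324, 64), (326, 63), (328, 61), (330, 58), (332, 58), (334, 65), (336, 62), (338, 63), (340, 63), (342, 66), (344, 66), (346, 65), (348, 62), (350, 58), (352, 56), (354, 104), (356, 178), (358, 175), (360, 172), (362, 176), (364, 177), (366, 174)]
```

```bash
python3 - <<'E'
from h import *; import pickle
f,s=pickle.load(open("w11.pkl","rb"))
P=onplane(f,[(328,147),(328,196.8),(283,173),(354,173)],48,s)[:,:2]
D=np.array([608.55,4.59]); a=np.radians(44.1); x=np.array([np.cos(a),np.sin(a)]); u=np.array([np.sin(a),-np.cos(a)])
print(P.round(1).tolist(),"near face to drum axis",(D-P[1])@u,"far",(D-P[0])@u,"lateral drum",(D-(P[2]+P[3])/2)@x, "width",np.linalg.norm(P[3]-P[2]))
c=((P[0]+P[1])/2); S=c+(((P[2]+P[3])/2-c)@x)*x; print("S",S, "drum dist",(D-S)@u)
T=S-42.6*u; print("housing target",T)
# red marks etc: housing pick
E
python3 to.py 419.3 249.9 200 24.7
```

```text
[[565.9, 59.6], [595.9, 29.2], [554.2, 17.9], [596.8, 59.2]] near face to drum axis 26.454694038732306 far 69.23654669063006 lateral drum 0.08750694554396402 width 59.33308365805378
S [575.19077949  38.88830101] drum dist 47.845620364681224
housing target [545.54489435  69.4804813 ]
shift [0.2674 0.0358 0.0088] turn 19.43 now [579.8  33.1 208.7] [-0.3  0.5 -0.1] 0.999 0.0 tilt [-0.08 -0.02] q [ 0.05  0.33  1.77 -0.    1.05 -0.72]
```

```bash
python3 -m inch '[[0.0446,0.006,0,0,0,0,-1],[0.0446,0.006,0,0,0,0,-1],[0.0446,0.006,0,0,0,0,-1],[0.0446,0.006,0,0,0,0,-1],[0.0446,0.006,0,0,0,0,-1],[0.0446,0.006,0,0,0,0,-1],[0,0,0.02,0,0,6.5,-1],[0,0,0.03,0,0,6.5,-1]]'; python3 -m inch '[[0,0,0.03,0,0,6.4,-1],[0,0,0,0,0,0,-1],[0,0,0,0,0,0,-1],[0,0,0,0,0,0,-1]]';  python3 to.py 419.3 249.9 29 24.7
```

```text
clock: 22.0
eef_pos: [420.3, 252.0, 159.6]
tcp_rot: [3.139, 0.0, 2.112]
contact_force: [0.3, -0.6, -0.9]
opening: 1.003
grasp_force: 0.0
clock: 22.4
eef_pos: [420.7, 250.6, 130.7]
tcp_rot: [3.141, -0.0, 2.004]
contact_force: [0.4, -0.2, -0.4]
opening: 1.002
grasp_force: 0.0
shift [-1.000e-04 -1.700e-03  1.017e-01] turn 0.11 now [420.7 250.6 130.7] [ 0.4 -0.2 -0.4] 1.002 0.0 tilt [0.05 0.03] q [ 0.53  0.3   2.02 -0.    0.82  0.1 ]
```

```bash
python3 -m inch '[[0,-0.0015,0.04,0,0,0,-1],[0,0,0.04,0,0,0,-1],[0,0,0.0205,0,0,0,-1],[0,0,0,0,0,0,-1],[0,0,0,0,0,0,-1],[0,0,0,0,0,0,1],[0,0,0,0,0,0,1],[0,0,0,0,0,0,1]]' 40; python3 -m inch '[[0,0,0,0,0,0,1],[0,0,0,0,0,0,1]]' 60;  python3 to.py 419.3 249.9 29 24.7
```

```text
clock: 23.2
eef_pos: [419.5, 250.4, 30.9]
tcp_rot: [3.139, -0.0, 2.002]
contact_force: [-0.7, -0.6, 9.0]
opening: 0.65
grasp_force: 41.5
clock: 23.4
eef_pos: [419.5, 250.4, 31.0]
tcp_rot: [3.139, -0.0, 2.002]
contact_force: [0.2, -0.7, 10.7]
opening: 0.65
grasp_force: 61.6
shift [-0.0004 -0.0004  0.002 ] turn 0.01 now [419.5 250.4  31. ] [ 0.2 -0.7 10.7] 0.65 61.6 tilt [0.14 0.08] q [ 0.54  0.48  2.07 -0.    0.59  0.1 ]
```

```bash
python3 -m inch '[[0,0,-0.03,0,0,0,1],[0,0,-0.045,0,0,0,1],[0,0,-0.045,0,0,0,1],[-0.0415,0.0071,-0.01,0,0,0,1],[-0.0415,0.0071,0,0,0,0,1],[-0.0415,0.0071,0,0,0,0,1],[-0.0415,0.0071,0,0,0,0,1],[-0.0415,0.0071,0,0,0,0,1]]' 60
python3 -m inch '[[0,0,0,0,0,8.4,1],[0,0,0,0,0,8.4,1],[0,0,0,0,0,8.4,1],[0,0,0,0,0,8.4,1],[0,0,0,0,0,8.4,1],[0,0,0,0,0,8.4,1],[0,0,0,0,0,8.4,1],[0,0,0,0,0,8.4,1]]'
python3 -m inch '[[0,0,0,0,0,8.4,1],[0,0,0,0,0,8.4,1],[0,0,0,0,0,8.4,1],[0,0,0,0,0,8.4,1],[0,0,0,0,0,8.4,1],[0,0,0,0,0,8.4,1],[0,0,0,0,0,8.4,1],[0,0,0,0,0,8.4,1]]'
python3 -m inch '[[0,0,0,0,0,8.4,1],[0,0,0,0,0,8.4,1],[0,0,0,0,0,8.4,1],[0,0,0,0,0,1,1],[0,0,0,0,0,0,1],[0,0,0,0,0,0,1]]'; python3 to.py 538.6 76.6 100 44.1
```

```text
clock: 24.2
eef_pos: [538.2, 74.7, 160.4]
tcp_rot: [3.14, 0.0, 2.002]
contact_force: [-0.2, -0.5, -1.1]
opening: 0.65
grasp_force: 64.9
clock: 25.0
eef_pos: [537.4, 76.2, 160.1]
tcp_rot: [3.141, -0.001, 0.823]
contact_force: [-0.2, 0.4, -0.9]
opening: 0.646
grasp_force: 64.5
clock: 25.8
eef_pos: [537.4, 76.2, 160.1]
tcp_rot: [-3.141, -0.001, -0.35]
contact_force: [-0.0, -0.3, -0.6]
opening: 0.647
grasp_force: 64.5
clock: 26.4
eef_pos: [537.4, 76.2, 159.6]
tcp_rot: [-3.141, -0.0, -0.798]
contact_force: [-0.5, 0.4, -1.1]
opening: 0.649
grasp_force: 64.5
shift [ 0.0005 -0.0012  0.0596] turn 0.19 now [537.4  76.2 159.6] [-0.5  0.4 -1.1] 0.649 64.5 tilt [0.02 0.  ] q [0.14 0.33 1.89 0.   0.92 2.51]
```

```bash
python3 -m inch '[[0,-0.0012,0.04,0,0,0.2,1],[0,0,0.04,0,0,0,1],[0,0,0.034,0,0,0,1],[0,0,0,0,0,0,1],[0,0,0,0,0,0,1],[0,0,0,0,0,0,1]]'; python3 to.py 538.6 76.6 44 44.1; python3 look.py w12
python3 - <<'E'
import pickle,cv2; f,s=pickle.load(open("w12.pkl","rb")); im=f["img"]; g=im.max(2)
for c in (300,340): print(c,[(v,int(g[v,c]),int(im[v,c].argmax())) for v in range(80,330,3)])
for v in (150,180): print(v,[(u,int(g[v,u])) for u in list(range(220,260,2))+list(range(380,420,2))])
E
```

```text
clock: 27.0
eef_pos: [538.9, 77.1, 46.4]
tcp_rot: [-3.141, -0.001, -0.804]
contact_force: [0.8, 0.1, -1.7]
opening: 0.648
grasp_force: 67.3
shift [0.0002 0.0005 0.0024] turn -0.15 now [538.9  77.1  46.4] [ 0.8  0.1 -1.7] 0.648 67.3 tilt [0.07 0.01] q [ 0.14  0.51  1.95 -0.    0.69  2.51]
300 [(80, 243, 2), (83, 136, 2), (86, 147, 2), (89, 148, 2), (92, 147, 2), (95, 142, 2), (98, 130, 2), (101, 26, 2), (104, 39, 2), (107, 70, 2), (110, 93, 2), (113, 93, 2), (116, 88, 2), (119, 91, 2), (122, 91, 2), (125, 85, 2), (128, 83, 2), (131, 80, 2), (134, 83, 2), (137, 82, 2), (140, 85, 2), (143, 91, 2), (146, 91, 2), (149, 89, 2), (152, 88, 2), (155, 92, 2), (158, 96, 2), (161, 93, 2), (164, 95, 2), (167, 87, 2), (170, 95, 2), (173, 63, 2), (176, 54, 2), (179, 51, 2), (182, 50, 2), (185, 51, 2), (188, 58, 2), (191, 53, 2), (194, 52, 2), (197, 51, 2), (200, 55, 2), (203, 51, 2), (206, 52, 2), (209, 50, 2), (212, 55, 2), (215, 55, 1), (218, 42, 1), (221, 13, 1), (224, 6, 0), (227, 8, 2), (230, 7, 1), (233, 12, 0), (236, 53, 1), (239, 58, 1), (242, 34, 1), (245, 57, 1), (248, 51, 1), (251, 52, 1
[... 1792 characters left out ...]
8, 90), (380, 89), (382, 88), (384, 87), (386, 91), (388, 85), (390, 88), (392, 93), (394, 96), (396, 91), (398, 86), (400, 72), (402, 105), (404, 162), (406, 158), (408, 159), (410, 158), (412, 158), (414, 153), (416, 157), (418, 157)]
180 [(220, 234), (222, 238), (224, 233), (226, 232), (228, 230), (230, 233), (232, 229), (234, 230), (236, 231), (238, 216), (240, 98), (242, 91), (244, 89), (246, 86), (248, 92), (250, 91), (252, 89), (254, 91), (256, 93), (258, 89), (380, 49), (382, 52), (384, 54), (386, 46), (388, 51), (390, 48), (392, 52), (394, 54), (396, 49), (398, 48), (400, 85), (402, 159), (404, 158), (406, 160), (408, 154), (410, 155), (412, 151), (414, 153), (416, 152), (418, 158)]
```

Run:
```python
from h import *; import pickle
f,s=pickle.load(open("w12.pkl","rb")); Rt,p=tool(s)
P=(onplane(f,[(340,210.8),(237.5,150),(401.7,150),(239,180),(400,180)],48,s)-p)@Rt; print(P.round(2).tolist())
H=(onplane(f,[(320,261)],p[2]+19,s)-p)@Rt; print("housing far edge",H)
g=f["img"].max(2); print([(u,int(g[300,u])) for u in list(range(215,275,3))+list(range(370,430,3))])
```

```text
[[32.71, 7.69, -1.56], [55.68, -29.07, -1.51], [55.65, 29.19, -1.56], [44.65, -29.27, -1.52], [44.63, 29.33, -1.57]]
housing far edge [[ 21.14439013   0.14533221 -18.98535375]]
[(215, 15), (218, 15), (221, 12), (224, 63), (227, 86), (230, 90), (233, 18), (236, 10), (239, 11), (242, 71), (245, 76), (248, 79), (251, 82), (254, 77), (257, 77), (260, 76), (263, 73), (266, 142), (269, 152), (272, 154), (370, 80), (373, 80), (376, 75), (379, 77), (382, 78), (385, 135), (388, 148), (391, 148), (394, 111), (397, 25), (400, 9), (403, 21), (406, 82), (409, 87), (412, 63), (415, 13), (418, 12), (421, 8), (424, 12), (427, 16)]
```

```bash
python3 -m inch '[[0.004,0,0.002,0,0,0,1],[0.003,0,0.0015,0,0,0,1],[0.002,0,0,0,0,0,1],[0,0,0,0,0,0,1],[0,0,0,0,0,0,1],[0,0,0,0,0,0,1]]'; python3 to.py 545.8 69.3 41 44.1; python3 to.py 545.8 69.3 41 44.1
```

```text
clock: 27.65
eef_pos: [544.4, 70.5, 41.8]
tcp_rot: [3.141, 0.0, -0.805]
contact_force: [-1.0, 0.8, -1.3]
opening: 0.65
grasp_force: 67.3
shift [ 0.0019 -0.0002  0.0008] turn -0.2 now [544.4  70.5  41.8] [-1.   0.8 -1.3] 0.65 67.3 tilt [-0.01  0.  ] q [0.13 0.52 1.94 0.   0.68 2.5 ]
shift [ 0.0019 -0.0002  0.0008] turn -0.2 now [544.4  70.5  41.8] [-1.   0.8 -1.3] 0.65 67.3 tilt [-0.01  0.  ] q [0.13 0.52 1.94 0.   0.68 2.5 ]
```

```bash
python3 -m inch '[[0.0015,0,0,0,0,-0.2,1],[0,0,0,0,0,0,1],[0,0,0,0,0,0,1]]'; python3 -m inch '[[0,0,0.001,0,0,0,1],[0,0,0,0,0,0,1],[0,0,0,0,0,0,1]]'; python3 to.py 545.8 69.3 41 44.1; python3 look.py w13
python3 - <<'E'
from h import *; import pickle
f,s=pickle.load(open("w13.pkl","rb")); Rt,p=tool(s); g=f["img"].max(2)
for c in (300,340): print(c,[(v,int(g[v,c])) for v in range(200,275,3)])
print("z48 at x=23:",proj(f,[p+Rt@np.array([x,4,-(48-p[2])]) for x in (22,23,24)],s))
for v in (180,): print(v,[(u,int(g[v,u])) for u in list(range(220,260,2))+list(range(380,420,2))])
E
```

```text
clock: 27.95
eef_pos: [545.5, 69.5, 41.8]
tcp_rot: [-3.142, 0.0, -0.801]
contact_force: [0.5, 0.1, -1.0]
opening: 0.647
grasp_force: 67.3
clock: 28.25
eef_pos: [545.4, 69.5, 40.7]
tcp_rot: [3.141, 0.0, -0.801]
contact_force: [0.2, 0.1, -0.8]
opening: 0.643
grasp_force: 67.3
shift [ 0.0004 -0.0001 -0.0003] turn 0.0 now [545.4  69.5  40.7] [ 0.2  0.1 -0.8] 0.643 67.3 tilt [-0.01 -0.  ] q [ 0.12  0.52  1.94 -0.    0.68  2.5 ]
300 [(200, 54), (203, 50), (206, 54), (209, 51), (212, 48), (215, 48), (218, 59), (221, 55), (224, 57), (227, 54), (230, 54), (233, 55), (236, 52), (239, 50), (242, 37), (245, 58), (248, 55), (251, 55), (254, 56), (257, 57), (260, 63), (263, 73), (266, 77), (269, 81), (272, 76)]
340 [(200, 53), (203, 52), (206, 51), (209, 53), (212, 48), (215, 52), (218, 54), (221, 53), (224, 55), (227, 60), (230, 52), (233, 52), (236, 51), (239, 46), (242, 40), (245, 55), (248, 53), (251, 52), (254, 55), (257, 49), (260, 70), (263, 120), (266, 159), (269, 107), (272, 153)]
z48 at x=23: [[330.32624043 243.57081966]
 [330.35541507 241.09300365]
 [330.38464885 238.60243745]]
180 [(220, 234), (222, 232), (224, 232), (226, 231), (228, 231), (230, 230), (232, 232), (234, 128), (236, 85), (238, 89), (240, 88), (242, 89), (244, 93), (246, 93), (248, 91), (250, 94), (252, 88), (254, 91), (256, 95), (258, 93), (380, 57), (382, 55), (384, 60), (386, 52), (388, 55), (390, 56), (392, 55), (394, 59), (396, 54), (398, 54), (400, 49), (402, 77), (404, 159), (406, 157), (408, 159), (410, 156), (412, 159), (414, 152), (416, 155), (418, 152)]
```

```bash
python3 -m inch '[[0.0005,0,0.0008,0,0,0,1],[0,0,0,0,0,0,1],[0,0,0,0,0,0,1]]'; python3 to.py 545.8 69.3 41 44.1; python3 -m inch '[[0,0,0,0,0,0,0.1],[0,0,0,0,0,0,-0.5],[0,0,0,0,0,0,-1],[0,0,0,0,0,0,-1],[0,0,0,0,0,0,-1],[0,0,-0.03,0,0,0,-1],[0,0,-0.045,0,0,0,-1],[0,0,-0.045,0,0,0,-1]]' 40; python3 -m inch '[[0.02,0,-0.045,0,0,0,-1],[0.02,0,-0.005,0,0,0,-1],[0.02,0,0,0,0,0,-1],[0.01,0,0,0,0,0,-1],[0,0,0,0,0,0,-1],[0,0,0,0,0,0,-1]]'; python3 look.py w14; python3 to.py 545.8 69.3 41 44.1
```

```text
clock: 28.6
eef_pos: [545.9, 69.1, 40.0]
tcp_rot: [-3.141, -0.0, -0.801]
contact_force: [0.4, 0.2, -0.1]
opening: 0.648
grasp_force: 67.5
shift [-0.0002 -0.0001 -0.001 ] turn -0.0 now [545.9  69.1  40. ] [ 0.4  0.2 -0.1] 0.648 67.5 tilt [0.01 0.  ] q [0.12 0.52 1.94 0.   0.68 2.5 ]
clock: 29.4
eef_pos: [545.2, 69.0, 160.8]
tcp_rot: [3.14, 0.001, -0.801]
contact_force: [0.8, -0.3, 0.1]
opening: 1.001
grasp_force: 0.0
clock: 30.0
eef_pos: [593.4, 18.8, 208.3]
tcp_rot: [3.139, 0.002, -0.802]
contact_force: [-0.4, 1.3, 0.3]
opening: 1.003
grasp_force: 0.0
shift [-0.0689 -0.0011  0.1677] turn -0.01 now [593.5  19.1 208.5] [-0.4  0.3 -0.6] 0.997 0.0 tilt [-0.17  0.01] q [0.03 0.35 1.74 0.   1.06 2.4 ]
```

View pics/w14.png

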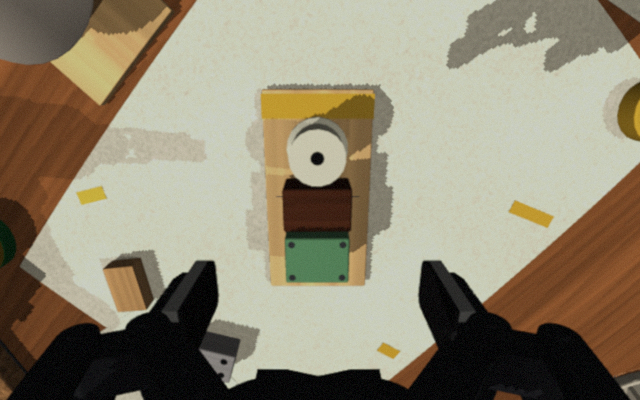

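```bash
cat > fin.py <<'E'
from h import *; import pickle,sys
def blobs(f,c,hw,th,lo,hi):
    g=cv2.cvtColor(f["img"],cv2.COLOR_BGR2GRAY); u,v=int(c[0]),int(c[1]); w,hh=hw
    n,_,st,ce=cv2.connectedComponentsWithStats((g[v-hh:v+hh,u-w:u+w]<th).astype(np.uint8))
    return [(st[i,4],(ce[i]+[u-w,v-hh])) for i in range(1,n) if lo<=st[i,4]<=hi]
E
python3 - <<'E'
from fin import *
f,s=pickle.load(open("w14.pkl","rb"))
b=blobs(f,(317,158),(15,15),70,30,300); print(b); D=onplane(f,[b[0][1]],60,s)[0]
q=blobs(f,(317,259),(31,22),75,4,60); print(q); H=onplane(f,[c for _,c in q],60,s); print("D",D,"H",H.round(1).tolist(),H.mean(0))
b=blobs(f,(317,158),(15,15),70,30,300)
a=np.radians(44.1);u=np.array([np.sin(a),-np.cos(a)]);x=np.array([np.cos(a),np.sin(a)])
S=np.array([575.2,38.9]); print("drum",(D[:2]-S)@x,(D[:2]-S)@u)
c=H.mean(0); print("hous",(c[:2]-S)@x,(c[:2]-S)@u,"DH",(D-c)[:2]@u,(D-c)[:2]@x)
E
python3 to.py 528 -365 200 44.1
```

```text
[(np.int32(117), array([316.8034188 , 158.26495726]))]
[(np.int32(29), array([291.10344828, 244.51724138])), (np.int32(32), array([342.5, 244.5])), (np.int32(26), array([291.69230769, 277.11538462])), (np.int32(27), array([341.48148148, 277.11111111]))]
D [608.85655083   4.51831667  60.        ] H [[572.7, 73.6, 60.0], [541.1, 43.1, 60.0], [550.8, 96.7, 60.0], [519.1, 66.1, 60.0]] [545.92092883  69.89865809  60.        ]
drum 0.24300084283532156 48.11241536952025
hous 0.5462918585061965 -42.63663186577391 DH 90.74904723529416 -0.303291015670875
shift [0.2303 0.3142 0.0086] turn -0.01 now [593.5  19.1 208.5] [-0.4  0.3 -0.6] 0.997 0.0 tilt [-0.17  0.01] q [0.03 0.35 1.74 0.   1.06 2.4 ]
```

```bash
python3 -m inch '[[0.0192,0.0372,0,0,0,0,-1],[0.0192,0.0372,0,0,0,0,-1],[0.0192,0.0372,0,0,0,0,-1],[0.0192,0.0372,0,0,0,0,-1],[0.0192,0.0372,0,0,0,0,-1],[0.0192,0.0372,0,0,0,0,-1],[0.0192,0.0372,0,0,0,0,-1],[0.0192,0.0372,0,0,0,0,-1]]'; python3 -m inch '[[0.0192,0.0372,0,0,0,0,-1],[0,0,0,0,0,0,-1],[0,0,0,0,0,0,-1],[0,0,0,0,0,0,-1]]'; python3 look.py w15
cat > br.py <<'E'
from fin import *
f,s=pickle.load(open(sys.argv[1]+".pkl","rb")); h=cv2.cvtColor(f["img"],cv2.COLOR_BGR2HSV)
z=float(sys.argv[4]); c=proj(f,[float(sys.argv[2]),float(sys.argv[3]),z],s)[0]; print("expect",c); u,v=c.astype(int); W=60; v0=max(v-W,0)
R=h[v0:v+W,u-W:u+W]; m=((R[...,1]>100)&(R[...,0]>12)&(R[...,0]<32)&(R[...,2]>40)).astype(np.uint8)
m=cv2.morphologyEx(cv2.morphologyEx(m,cv2.MORPH_CLOSE,np.ones((7,7))),cv2.MORPH_OPEN,np.ones((5,5)))
for k in cv2.findContours(m,0,1)[0]:
    if cv2.contourArea(k)>300:
        e=cv2.minEnclosingCircle(k); el=cv2.fitEllipse(k); q=np.array(el[0])+[u-W,v0]; P=onplane(f,[q],z,s)[0]
        L=onplane(f,k[:,0]+[u-W,v0],z,s)[:,:2]; cc=cv2.minEnclosingCircle(L.astype(np.float32))
        print("area",cv2.contourArea(k),"ell",el[1],q,"->",P,"enclosing",cc)
E
python3 br.py w15 527.5 -394.5 28; python3 to.py 527.5 -394.5 20 44.1
```

```text
clock: 30.85
eef_pos: [486.7, -299.2, 209.5]
tcp_rot: [3.141, 0.001, -0.8]
contact_force: [1.2, -0.6, -0.5]
opening: 1.002
grasp_force: 0.0
clock: 31.25
eef_pos: [474.4, -336.9, 209.5]
tcp_rot: [-3.141, 0.001, -0.8]
contact_force: [-0.0, 0.6, 0.0]
opening: 1.002
grasp_force: 0.0
expect [321.00588907  82.8455626 ]
area 2277.0 ell (53.1380729675293, 54.61505889892578) [321.28039169  80.25654221] -> [ 528.78705483 -396.14948731   28.        ] enclosing ((528.4185180664062, -395.77288818359375), 22.577829360961914)
shift [0.0784 0.0023 0.1896] turn 0.07 now [ 474.6 -336.8  209.7] [-0.7  1.1  0.3] 1.001 0.0 tilt [-0.03  0.05] q [-0.62  0.33  1.76  0.    1.05  1.75]
```

```bash
python3 -m inch '[[0.04,0.0013,0,0,0,0,-1],[0.0402,0.0013,0.02,0,0,0,-1],[0,0,0.04,0,0,0,-1],[0,0,0.04,0,0,0,-1],[0,0,0.03,0,0,0,-1],[0,0,0,0,0,0,-1],[0,0,0,0,0,0,-1],[0,0,0,0,0,0,-1]]'; python3 to.py 528.6 -396 20 44.1
```

```text
clock: 32.1
eef_pos: [529.8, -397.9, 82.2]
tcp_rot: [-3.141, -0.003, -0.8]
contact_force: [-0.0, 0.9, 0.3]
opening: 0.999
grasp_force: 0.0
shift [-0.0024 -0.0004  0.0622] turn 0.05 now [ 529.8 -397.9   82.2] [-0.   0.9  0.3] 0.999 0.0 tilt [ 0.14 -0.1 ] q [-0.65  0.59  1.67  0.    0.88  1.72]
```

```bash
python3 -m inch '[[-0.0022,-0.0004,0.03,0,0,0,-1],[0,0,0.025,0,0,0,-1],[0,0,0.0065,0,0,0,-1],[0,0,0,0,0,0,-1],[0,0,0,0,0,0,-1],[0,0,0,0,0,0,-1]]'; python3 to.py 528.6 -396 20 44.1; python3 -m inch '[[0,0,0,0,0,0,1],[0,0,0,0,0,0,1],[0,0,0,0,0,0,1],[0,0,0,0,0,0,1],[0,0,0,0,0,0,1]]' 60; python3 to.py 528.6 -396 20 44.1
```

```text
clock: 32.7
eef_pos: [528.1, -396.6, 20.3]
tcp_rot: [-3.141, -0.003, -0.801]
contact_force: [-0.2, -0.7, -0.1]
opening: 0.999
grasp_force: 0.0
shift [-0.0001 -0.0008  0.0003] turn -0.0 now [ 528.1 -396.6   20.3] [-0.2 -0.7 -0.1] 0.999 0.0 tilt [ 0.12 -0.09] q [-0.65  0.67  1.69 -0.    0.78  1.73]
clock: 33.2
eef_pos: [527.4, -395.9, 19.2]
tcp_rot: [-3.141, -0.001, -0.801]
contact_force: [-0.1, 2.1, 5.2]
opening: 0.51
grasp_force: 60.6
shift [ 0.0009 -0.0008 -0.0008] turn -0.01 now [ 527.4 -395.9   19.2] [-0.1  2.1  5.2] 0.51 60.6 tilt [ 0.03 -0.01] q [-0.65  0.67  1.69  0.    0.78  1.73]
```

```bash
python3 -m inch '[[0,0,-0.03,0,0,0,1],[0,0,-0.045,0,0,0,1],[0,0,-0.045,0,0,0,1],[-0.0231,-0.0337,-0.04,0,0,0,1],[-0.0231,-0.0337,0,0,0,0,1],[-0.0231,-0.0337,0,0,0,0,1],[-0.0231,-0.0337,0,0,0,0,1],[-0.0231,-0.0337,0,0,0,0,1]]' 80; python3 -m inch '[[-0.0231,-0.0337,0,0,0,0,1],[-0.0231,-0.0337,0,0,0,0,1],[-0.0231,-0.0337,0,0,0,0,1],[-0.0231,-0.0337,0,0,0,0,1],[0,0,0,0,0,0,1],[0,0,0,0,0,0,1],[0,0,0,0,0,0,1]]'; python3 to.py 608.7 4.5 130 44.1; python3 look.py w16
python3 - <<'E'
from fin import *
f,s=pickle.load(open("w16.pkl","rb")); Rt,p=tool(s); im=f["img"]
c=proj(f,p+Rt@np.array([0,0,-24.8]),s)[0]; print("knob exp",c); 
t=proj(f,[p+Rt@np.array([x,y,-8.8]) for x,y in((23,0),(-23,0),(0,-23),(0,23))],s); print("top face",t)
h=cv2.cvtColor(im,cv2.COLOR_BGR2HSV); u=int(c[0])
print([(v,h[v,u].tolist()) for v in range(200,390,6)])
E
```

```text
clock: 34.0
eef_pos: [566.3, -199.0, 173.2]
tcp_rot: [3.141, 0.001, -0.801]
contact_force: [0.8, -0.3, -5.0]
opening: 0.505
grasp_force: 82.8
clock: 34.7
eef_pos: [598.7, -41.1, 173.1]
tcp_rot: [3.141, 0.0, -0.801]
contact_force: [0.3, -0.5, -3.7]
opening: 0.501
grasp_force: 82.9
shift [-0.0258 -0.0389  0.0431] turn -0.01 now [598.7 -41.1 173.1] [ 0.3 -0.5 -3.7] 0.501 82.9 tilt [-0.05 -0.02] q [-0.07  0.4   1.75 -0.    0.99  2.3 ]
knob exp [319.58933043 324.11198657]
top face [[319.45702155 242.91228254]
 [319.36758995 345.28022696]
 [259.64412972 297.07156107]
 [379.16386518 296.98109381]]
[(200, [17, 121, 124]), (206, [18, 122, 123]), (212, [18, 120, 172]), (218, [18, 150, 63]), (224, [18, 197, 57]), (230, [17, 181, 55]), (236, [18, 163, 61]), (242, [17, 173, 100]), (248, [20, 173, 115]), (254, [19, 172, 172]), (260, [19, 171, 157]), (266, [19, 173, 155]), (272, [18, 176, 120]), (278, [19, 179, 84]), (284, [18, 183, 82]), (290, [19, 157, 60]), (296, [20, 189, 58]), (302, [19, 172, 80]), (308, [18, 177, 78]), (314, [17, 179, 80]), (320, [18, 160, 83]), (326, [20, 185, 80]), (332, [18, 172, 95]), (338, [19, 166, 190]), (344, [20, 87, 194]), (350, [38, 22, 216]), (356, [36, 16, 217]), (362, [36, 23, 214]), (368, [38, 19, 216]), (374, [34, 27, 200]), (380, [158, 113, 9]), (386, [45, 219, 7])]
```

```bash
python3 -m inch '[[-0.0128,-0.0195,0,0,0,0,1],[-0.0128,-0.0194,0,0,0,0,1],[0,0,0,0,0,0,1],[0,0,0.03,0,0,0,1],[0,0,0.035,0,0,0,1],[0,0,0.02,0,0,0,1],[0,0,0,0,0,0,1],[0,0,0,0,0,0,1]]'; python3 -m inch '[[0,0,0,0,0,0,1],[0,0,0,0,0,0,1]]'; python3 to.py 608.7 4.5 79.4 44.1
```

```text
clock: 35.55
eef_pos: [609.4, 3.9, 88.7]
tcp_rot: [3.141, 0.0, -0.802]
contact_force: [0.1, -0.0, -3.1]
opening: 0.502
grasp_force: 83.1
clock: 35.75
eef_pos: [610.3, 4.7, 90.0]
tcp_rot: [-3.14, -0.002, -0.801]
contact_force: [0.0, -0.1, -3.7]
opening: 0.502
grasp_force: 83.1
shift [-0.001   0.0013  0.0106] turn -0.02 now [610.3   4.7  90. ] [ 0.  -0.1 -3.7] 0.502 83.1 tilt [ 0.14 -0.  ] q [ 0.01  0.51  1.78 -0.    0.84  2.38]
```

```bash
python3 -m inch '[[-0.0008,0.001,0.004,0,0,0,1],[0,0,0.003,0,0,0,1],[0,0,0.002,0,0,0,1],[0,0,0,0,0,0,1],[0,0,0,0,0,0,1],[0,0,0,0,0,0,1]]'; python3 to.py 608.7 4.5 79.4 44.1
```

```text
clock: 36.35
eef_pos: [608.0, 4.9, 79.4]
tcp_rot: [3.142, 0.0, -0.801]
contact_force: [0.3, 0.7, -3.7]
opening: 0.501
grasp_force: 83.5
shift [ 0.0008 -0.0002 -0.    ] turn 0.0 now [608.    4.9  79.4] [ 0.3  0.7 -3.7] 0.501 83.5 tilt [-0.01  0.  ] q [0.01 0.53 1.79 0.   0.82 2.38]
```

```bash
python3 -m inch '[[0.0006,0,0.0006,0,0,0,1],[0,0,0,0,0,0,1],[0,0,0,0,0,0,1]]'; python3 -m inch '[[0,0,0.0006,0,0,0,1],[0,0,0,0,0,0,1],[0,0,0,0,0,0,1]]'; python3 to.py 608.7 4.5 79.4 44.1
```

```text
clock: 36.65
eef_pos: [608.2, 4.7, 79.4]
tcp_rot: [3.142, 0.001, -0.801]
contact_force: [-3.2, 1.9, 5.9]
opening: 0.506
grasp_force: 84.1
clock: 36.95
eef_pos: [608.2, 4.7, 79.3]
tcp_rot: [3.142, 0.001, -0.801]
contact_force: [-6.2, 2.6, 12.0]
opening: 0.503
grasp_force: 84.7
shift [ 0.0005 -0.0002 -0.0001] turn -0.0 now [608.2   4.7  79.3] [-6.2  2.6 12. ] 0.503 84.7 tilt [-0.03  0.02] q [0.01 0.53 1.79 0.   0.82 2.38]
```

```bash
python3 -m inch '[[0,0,-0.0008,0,0,0,1],[0,0,0,0,0,0,1],[0,0,0,0,0,0,0.2],[0,0,0,0,0,0,-0.3],[0,0,0,0,0,0,-1],[0,0,0,0,0,0,-1],[0,0,0,0,0,0,-1],[0,0,-0.03,0,0,0,-1]]' 40; python3 -m inch '[[0,0,-0.045,0,0,0,-1],[0,0,-0.045,0,0,0,-1],[-0.04,0,-0.03,0,0,0,-1],[-0.04,0,0,0,0,0,-1],[-0.04,0,0,0,0,0,-1],[0,0,0,0,0,0,-1],[0,0,0,0,0,0,-1],[0,0,0,0,0,0,-1]]'; python3 look.py w17; python3 br.py w17 608.5 4.5 88; python3 to.py 530 -60 200 28.3
python3 - <<'E'
from fin import *
f,s=pickle.load(open("w17.pkl","rb"));c=proj(f,[545.9,69.6,60],s)[0]; print(c)
q=blobs(f,c,(36,30),75,4,80); print(q)
if q: print(onplane(f,[k for _,k in q],60,s).round(1).tolist())
E
```

```text
clock: 37.75
eef_pos: [605.9, 4.4, 106.0]
tcp_rot: [3.137, 0.005, -0.801]
contact_force: [0.2, 1.0, 0.7]
opening: 0.999
grasp_force: 0.0
clock: 38.55
eef_pos: [525.7, 90.3, 229.2]
tcp_rot: [-3.141, -0.001, -0.801]
contact_force: [0.3, 0.1, -0.4]
opening: 1.003
grasp_force: 0.0
expect [319.04137228  22.54786241]
area 7211.0 ell (89.58834838867188, 131.14707946777344) [319.99565887  36.27439499] -> [601.73997983  10.51295344  88.        ] enclosing ((599.7033081054688, 12.132804870605469), 47.538612365722656)
shift [0.1108 0.1014 0.0291] turn 15.77 now [525.7  90.1 229.1] [-0.7 -1.   0.1] 0.998 0.0 tilt [ 0.03 -0.01] q [ 0.17  0.23  1.85 -0.    1.06  2.54]
[318.52529549 144.41600289]
[(np.int32(31), array([291.58064516, 125.5483871 ])), (np.int32(33), array([344.81818182, 125.81818182])), (np.int32(31), array([292.4516129 , 163.58064516])), (np.int32(30), array([344.36666667, 163.53333333]))]
[[572.8, 73.8, 60.0], [541.1, 43.4, 60.0], [550.4, 96.8, 60.0], [518.7, 66.0, 60.0]]
```

```bash
sed 's/R\[...,1\]>100/R[...,1]>int(sys.argv[5])/' br.py > br2.py; for t in 140 155; do python3 br2.py w17 608.5 4.5 88 $t; done; python3 to.py 528.9 257.6 200 28.3
```

```text
expect [319.04137228  22.54786241]
area 3367.5 ell (58.51142883300781, 113.52639770507812) [319.5406723   22.11860275] -> [608.44556649   4.05736367  88.        ] enclosing ((616.220703125, -4.938570976257324), 39.630516052246094)
expect [319.04137228  22.54786241]
area 3273.0 ell (58.06736755371094, 114.72232055664062) [319.73114395  22.07430267] -> [608.37056082   3.94449107  88.        ] enclosing ((616.220703125, -4.938570976257324), 39.630516052246094)
shift [-0.1181 -0.1188  0.029 ] turn 15.77 now [525.7  90.1 229.1] [-0.7 -1.   0.1] 0.998 0.0 tilt [ 0.03 -0.01] q [ 0.17  0.23  1.85 -0.    1.06  2.54]
```

```bash
python3 -m inch '[[-0.0295,-0.0297,0,0,0,0,-1],[-0.0295,-0.0297,0,0,0,0,-1],[-0.0295,-0.0297,0,0,0,0,-1],[-0.0295,-0.0297,0,0,0,0,-1],[0,0,0,0,0,-8.2,-1],[0,0,0,0,0,-8.2,-1],[0,0,0,0,0,-8.2,-1],[0,0,0,0,0,-8.2,-1]]'; python3 -m inch '[[0,0,0,0,0,-8.2,-1],[0,0,0,0,0,-8.2,-1],[0,0,0,0,0,-8.2,-1],[0,0,0,0,0,-8.2,-1],[0,0,0,0,0,-8.2,-1],[0,0,0,0,0,-8.2,-1],[0,0,0,0,0,-8.2,-1],[0,0,0,0,0,-8.2,-1]]';python3 -m inch '[[0,0,0,0,0,-8.2,-1],[0,0,0,0,0,-8.2,-1],[0,0,0,0,0,-8.2,-1],[0,0,0,0,0,-8.2,-1],[-0.04,0,0,0,0,-8.2,-1],[-0.03,0,0,0,0,0,-1],[0,0,0,0,0,0,-1],[0,0,0,0,0,0,-1]]'; python3 to.py 528.9 257.6 20 28.3
```

```text
clock: 39.4
eef_pos: [529.0, 257.5, 228.5]
tcp_rot: [3.141, 0.0, -0.224]
contact_force: [-0.2, -1.3, 0.2]
opening: 0.999
grasp_force: 0.0
clock: 40.2
eef_pos: [529.1, 257.3, 228.6]
tcp_rot: [-3.142, 0.0, 0.921]
contact_force: [0.1, -0.1, 0.3]
opening: 1.002
grasp_force: 0.0
clock: 41.0
eef_pos: [527.6, 187.4, 228.9]
tcp_rot: [3.141, -0.0, 1.629]
contact_force: [0.0, -0.1, 0.8]
opening: 1.002
grasp_force: 0.0
shift [0.0699 0.0054 0.209 ] turn -24.97 now [527.6 187.4 228.9] [ 0.  -0.1  0.8] 1.002 0.0 tilt [0.01 0.02] q [0.34 0.27 1.79 0.   1.08 0.28]
```

```bash
python3 look.py w18
python3 - <<'E'
from fin import *
from rig import r
f,s=pickle.load(open("w18.pkl","rb"));c=proj(f,[528.9,257.6,30],s)[0]; print(c)
q=blobs(f,c,(30,30),75,4,150); print(q)
P=onplane(f,[k for _,k in q],30,s); print(P.round(1).tolist(),P.mean(0)); print(cv2.minAreaRect(P[:,:2].astype(np.float32)))
E
```

```text
[323.79937905  93.4418622 ]
[(np.int32(55), array([333.65454545,  75.45454545])), (np.int32(58), array([304.75862069,  89.18965517])), (np.int32(57), array([342.92982456,  96.52631579])), (np.int32(56), array([314.41071429, 110.10714286]))]
[[536.6, 273.4, 30.0], [511.9, 260.3, 30.0], [546.1, 255.9, 30.0], [521.4, 242.6, 30.0]] [528.9660447  258.06305473  30.        ]
((528.96875, 258.09521484375), (28.061010360717773, 20.092256546020508), 28.300235748291016)
```

```bash
python3 -m inch '[[0.035,0.0027,0,0,0,0,-1],[0.0353,0.0026,0,0,0,0,-1],[0,0,0.03,0,0,-8.4,-1],[0,0,0.04,0,0,-8.4,-1],[0,0,0.04,0,0,-8.2,-1],[0,0,0.02,0,0,0,-1],[0,0,0,0,0,0,-1],[0,0,0,0,0,0,-1]]'; python3 -m inch '[[0,0,0,0,0,0,-1],[0,0,0,0,0,0,-1]]'; python3 to.py 529 258 20 28.3
```

```text
clock: 41.85
eef_pos: [528.0, 259.5, 99.2]
tcp_rot: [-3.141, -0.0, 2.068]
contact_force: [-0.0, -0.7, 1.5]
opening: 1.004
grasp_force: 0.0
clock: 42.05
eef_pos: [528.7, 259.3, 100.7]
tcp_rot: [3.139, 0.0, 2.068]
contact_force: [0.7, 0.2, -0.8]
opening: 1.0
grasp_force: 0.0
shift [-0.0013 -0.0006  0.0807] turn 0.19 now [528.7 259.3 100.7] [ 0.7  0.2 -0.8] 1.0 0.0 tilt [0.14 0.07] q [ 0.45  0.47  1.83  0.    0.84 -0.04]
```

```bash
python3 -m inch '[[-0.0011,-0.0004,0.035,0,0,0.2,-1],[0,0,0.035,0,0,0,-1],[0,0,0.0105,0,0,0,-1],[0,0,0,0,0,0,-1],[0,0,0,0,0,0,-1],[0,0,0,0,0,0,-1]]'; python3 to.py 529 258 20 28.3; python3 -m inch '[[0,0,0,0,0,0,1],[0,0,0,0,0,0,1],[0,0,0,0,0,0,1],[0,0,0,0,0,0,1],[0,0,0,0,0,0,1]]' 60; python3 to.py 529 258 20 28.3
```

```text
clock: 42.65
eef_pos: [529.1, 258.1, 20.3]
tcp_rot: [3.139, 0.0, 2.065]
contact_force: [0.1, -1.1, -0.7]
opening: 0.998
grasp_force: 0.0
shift [-0.0001 -0.0001  0.0003] turn -0.0 now [529.1 258.1  20.3] [ 0.1 -1.1 -0.7] 0.998 0.0 tilt [0.14 0.07] q [ 0.45  0.59  1.86  0.    0.69 -0.04]
clock: 43.15
eef_pos: [528.4, 257.8, 19.5]
tcp_rot: [3.14, 0.0, 2.065]
contact_force: [-0.9, -0.3, 7.2]
opening: 0.577
grasp_force: 62.5
shift [-0.0001  0.0006 -0.0005] turn 0.0 now [528.4 257.8  19.5] [-0.9 -0.3  7.2] 0.577 62.5 tilt [0.06 0.03] q [ 0.45  0.6   1.86 -0.    0.69 -0.04]
```

```bash
python3 -m inch '[[0,0,-0.03,0,0,0,1],[0,0,-0.045,0,0,0,1],[0,0,-0.045,0,0,0,1],[-0.0347,-0.0147,-0.03,0,0,0,1],[-0.0347,-0.0147,0,0,0,0,1],[-0.0347,-0.0147,0,0,0,0,1],[-0.0347,-0.0147,0,0,0,0,1],[-0.0347,-0.0147,0,0,0,0,1]]' 80; python3 -m inch '[[0,0,0,0,0,-8,1],[0,0,0,0,0,-7.8,1],[0,0,0,0,0,0,1],[0,0,0,0,0,0,1],[0,0,0,0,0,0,1]]'; python3 to.py 545.9 69.8 79.5 44.1; python3 look.py w19
python3 - <<'E'
from fin import *
f,s=pickle.load(open("w19.pkl","rb")); Rt,p=tool(s)
c=proj(f,p+Rt@np.array([0,0,-10.5]),s)[0]; print(c)
q=blobs(f,c,(60,50),50,50,2000); print(q); P=(onplane(f,[k for _,k in q],p[2]+10.5,s)-p)@Rt; print(P.round(1).tolist(),P.mean(0))
E
```

```text
clock: 43.95
eef_pos: [544.9, 68.5, 168.5]
tcp_rot: [-3.141, -0.0, 2.065]
contact_force: [0.9, 1.6, -2.9]
opening: 0.568
grasp_force: 87.1
clock: 44.45
eef_pos: [545.2, 70.2, 168.4]
tcp_rot: [-3.141, -0.0, 2.338]
contact_force: [0.8, -0.7, -2.5]
opening: 0.566
grasp_force: 86.7
shift [-0.0008  0.0003  0.0889] turn -0.15 now [545.2  70.2 168.4] [ 0.8 -0.7 -2.5] 0.566 86.7 tilt [-0.02 -0.  ] q [ 0.13  0.33  1.87  0.    0.94 -0.64]
[316.88375391 300.44534664]
[(np.int32(279), array([280.41577061, 277.21505376])), (np.int32(287), array([355.71080139, 277.36933798])), (np.int32(306), array([282.23856209, 321.73529412])), (np.int32(298), array([353.6409396 , 321.62416107]))]
[[10.1, -13.5, -10.5], [10.0, 14.4, -10.5], [-9.8, -13.5, -10.5], [-9.8, 14.3, -10.5]] [  0.12569715   0.42348999 -10.50010276]
```

```bash
python3 -m inch '[[-0.0004,0,0.03,0,0,-0.1,1],[0,0,0.03,0,0,0,1],[0,0,0.022,0,0,0,1],[0,0,0,0,0,0,1],[0,0,0,0,0,0,1],[0,0,0,0,0,0,1]]'; python3 to.py 545.9 69.8 79.5 44.1; python3 -m inch '[[0,0,0.004,0,0,0,1],[0,0,0,0,0,0,1],[0,0,0,0,0,0,1]]'; python3 to.py 545.9 69.8 79.5 44.1
```

```text
clock: 45.1
eef_pos: [546.7, 69.9, 87.9]
tcp_rot: [3.14, 0.001, 2.342]
contact_force: [0.1, -0.1, -2.9]
opening: 0.569
grasp_force: 86.5
shift [ 0.0005 -0.0007  0.0084] turn 0.08 now [546.7  69.9  87.9] [ 0.1 -0.1 -2.9] 0.569 86.5 tilt [0.11 0.01] q [ 0.12  0.45  1.92 -0.    0.78 -0.65]
clock: 45.4
eef_pos: [545.9, 69.6, 83.0]
tcp_rot: [3.141, 0.0, 2.342]
contact_force: [-0.8, 0.4, -3.6]
opening: 0.568
grasp_force: 86.6
shift [0.0001 0.0001 0.0035] turn 0.09 now [545.9  69.6  83. ] [-0.8  0.4 -3.6] 0.568 86.6 tilt [0.03 0.  ] q [ 0.12  0.45  1.92  0.    0.77 -0.65]
```

```bash
python3 -m inch '[[0,0,0.0025,0,0,0,1],[0,0,0,0,0,0,1],[0,0,0,0,0,0,1]]'; python3 -m inch '[[0,0,0.0008,0,0,0,1],[0,0,0,0,0,0,1],[0,0,0,0,0,0,1]]'; python3 to.py 545.9 69.8 79.5 44.1
```

```text
clock: 45.7
eef_pos: [545.6, 69.6, 80.0]
tcp_rot: [-3.141, -0.0, 2.342]
contact_force: [0.3, -0.0, -2.8]
opening: 0.569
grasp_force: 86.6
clock: 46.0
eef_pos: [545.8, 69.6, 79.6]
tcp_rot: [3.141, 0.0, 2.342]
contact_force: [-2.7, -0.5, 4.9]
opening: 0.569
grasp_force: 87.6
shift [0.     0.0002 0.0001] turn 0.1 now [545.8  69.6  79.6] [-2.7 -0.5  4.9] 0.569 87.6 tilt [0.01 0.  ] q [ 0.12  0.46  1.92 -0.    0.76 -0.65]
```

```bash
python3 -m inch '[[0,0,-0.0004,0,0,0,1],[0,0,0,0,0,0,0.2],[0,0,0,0,0,0,-0.3],[0,0,0,0,0,0,-1],[0,0,0,0,0,0,-1],[0,0,0,0,0,0,-1],[0,0,-0.03,0,0,0,-1],[0,0,-0.045,0,0,0,-1]]' 40; python3 -m inch '[[0,0,-0.045,0,0,0,-1],[0,0,-0.045,0,0,0,-1],[0,0,-0.03,0,0,0,-1],[0,0,0,0,0,0,-1],[0,0,0,0,0,0,-1],[0,0,0,0,0,0,-1]]'; python3 look.py w20
python3 - <<'E'
from fin import *
f,s=pickle.load(open("w20.pkl","rb")); print(s["eef_pos"])
c=proj(f,[545.8,69.8,90],s)[0]; print("steel",c); q=blobs(f,c,(40,32),70,20,200); print(q)
if q: P=onplane(f,[k for _,k in q],90,s); print(P.round(1).tolist(),P.mean(0))
im=f["img"]; h=cv2.cvtColor(im,cv2.COLOR_BGR2HSV)
for z,S in ((88,"brass"),): 
    c=proj(f,[608.6,4.5,z],s)[0]; print(S,c); u,v=c.astype(int); R=h[v-50:v+50,u-60:u+60]
    print("row",[(u-60+i,h[v,u-60+i].tolist()) for i in range(16,106,4)]); print("col",[(v-50+i,h[v-50+i,u].tolist()) for i in range(0,100,5)])
E
python3 br2.py w20 608.6 4.5 88 140
```

```text
clock: 46.8
eef_pos: [543.8, 69.4, 153.2]
tcp_rot: [-3.137, -0.003, 2.342]
contact_force: [0.7, 0.3, 0.7]
opening: 0.996
grasp_force: 0.0
clock: 47.4
eef_pos: [544.9, 69.5, 273.3]
tcp_rot: [-3.14, -0.001, 2.342]
contact_force: [-0.4, 0.5, 0.1]
opening: 1.003
grasp_force: 0.0
[544.89015456  69.53818665 273.28875434]
steel [318.85693856 174.59994009]
[(np.int32(144), array([319.32638889, 142.875     ])), (np.int32(170), array([317.37058824, 150.16470588])), (np.int32(53), array([303.39622642, 164.22641509])), (np.int32(53), array([334.64150943, 164.32075472])), (np.int32(50), array([303.6, 185.6])), (np.int32(50), array([334.4, 185.6]))]
[[526.1, 90.7, 90.0], [529.3, 84.8, 90.0], [529.2, 67.0, 90.0], [549.3, 86.4, 90.0], [543.0, 52.7, 90.0], [563.1, 72.3, 90.0]] [540.02227865  75.65630067  90.        ]
brass [318.33610236 263.17156505]
row [(np.int64(274), [22, 38, 120]), (np.int64(278), [20, 172, 108]), (np.int64(282), [21, 209, 111]), (np.int64(286), [22, 205, 108]), (np.int64(290), [21, 195, 114]), (np.int64(294), [21, 206, 109]), (np.int64(298), [19, 171, 172]), (np.int64(302), [19
[... 689 characters left out ...]
, 180, 88]), (np.int64(243), [19, 173, 164]), (np.int64(248), [19, 168, 179]), (np.int64(253), [19, 171, 173]), (np.int64(258), [19, 170, 175]), (np.int64(263), [18, 169, 127]), (np.int64(268), [19, 168, 179]), (np.int64(273), [19, 167, 174]), (np.int64(278), [19, 171, 164]), (np.int64(283), [20, 83, 172]), (np.int64(288), [36, 26, 203]), (np.int64(293), [30, 29, 202]), (np.int64(298), [34, 28, 201]), (np.int64(303), [35, 30, 201]), (np.int64(308), [33, 28, 199])]
expect [318.33610236 263.17156505]
area 2319.5 ell (44.65763854980469, 73.85850524902344) [318.19353485 257.9169693 ] -> [604.45439312   8.56495049  88.        ] enclosing ((605.8384399414062, 6.842633247375488), 40.24326705932617)
```

```bash
python3 -c "
from rig import r
print(r.sign_off())"
```

```text
the job is handed in; nothing more can be done
None
```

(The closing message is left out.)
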